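Ready the spray-air unit: filter, cover, pressure, lock

TASK

Get the air unit ready for spraying: seat the filter cassette fully on the raised boss of the unit and then its cover on top of the cassette, each with its cut corners matching those below. Then turn the regulator knob until its pointer lines up with the clip on the dial, let go, and push the sliding lock fully home over the knob. Leave the oil tin, pot, brush and screwdriver where they are.

Things in the scene. Friction and masses are not known exactly. Their poses are not given: they have to be found in the camera images.
- air_unit: Grey block 355 x 100 mm, 30 mm high, fixed on the bench. Origin on the bench under the knob axis. Its x axis runs along the block from the lock's parking end (175 mm away at -x) past the knob to the boss end (180 mm away at +x); z up. Its flat deck is 30 mm over the bench. A small fixed gauge (34 mm wide, 12 mm high, face up) stands on the deck 157 mm to +x.
- seat (a point): Centre of the top face of the fixed aluminium boss on the unit's deck, 92 mm to +x of the knob axis, 38 mm over the bench; axes as the unit's. The boss is 73 x 49 mm (x, y), 8 mm high over the deck, its two +x corners cut at 45 degrees (15 mm off each side). The seated cassette's near edge is 50 mm from the knob axis.
- cassette_mid (a point): Centre (half-way up) of the loose filter cassette: grey plastic box 84 x 60 mm (its x, y), 36 mm high: walls 28 mm high with dark upright ribs on the long sides, and on top a boss 8 mm high, sized as the unit's, with dark slots. The two corners at its +x end are cut at 45 degrees (18 mm off each side). Upright on the bench at the start, this point 18 mm up. About 160 g.
- cassette_foot (a point): Centre of the cassette's underside, 18 mm below its mid point. Underneath, a skirt 3 mm thick round a recess 7 mm deep fits over the unit's boss with 2.5 mm play on each side, only when the cut corners match (x axes the same way). It then rests on the boss top, this point 1 mm above the deck (31 mm over the bench), the mid point 11 mm above seat.
- cover_mid (a point): Centre (half-way up) of the loose cover: same grey outline (84 x 60 mm, two +x corners cut by 18 mm) but 16 mm high with a plain flat top. Its skirt (3 mm) and recess (7 mm deep, 2.5 mm play) fit over the cassette's top boss; seated, this point is 19 mm above cassette_mid, x axes the same way, its rim 60 mm over the bench. Right side up on the bench at the start. About 90 g.
- knob_grip (a point): Point to grip on the knob axis, 62 mm over the bench. The black knob has a disc of 42 mm diameter and above it an upright bar grip 40 mm long, 14 mm thick, 30 mm high (its top 73 mm over the bench, its foot 44 mm). The bar lies along this point's x axis, whose + direction points to the pointer; z up.
- pointer (a point): Tip of the knob's pointer nose, 26 mm from the knob axis, at one end of the bar; a white line on top of the nose and of that half of the bar marks it.
- mark (a point): At the inner end of the small black clip (12 mm long outwards, 8 mm wide, 5 mm high, top 40 mm over the bench) fixed on the rim of the pale dial plate (72 mm across) round the knob; this point is 26 mm from the knob axis: the wanted setting. When set, the pointer tip stands at this point.
- knob (a joint): Knob angle in rad, grows clockwise seen from above, stops at 0 and 2.6. It stays where it is left (friction about 0.06 N m). The clip always lies 0.4 to 1.5 rad clockwise of the starting pointer.
- lock (a joint): Travel of the sliding lock in m along the unit's +x: 0 to 0.012 at the start (open), 0.125 at the end stop (fully home, centred over the knob). Stays where it is left; about 2 N to slide.
- lock_grip (a point): Centre of the lock's handle, 100 mm over the bench: an upright black fin 14 mm thick along the unit's x, 36 mm along y, 28 mm high (its top 112 mm over the bench), on the middle of the roof of a steel bridge. The bridge is 60 mm along x, 88 mm wide, roof top 84 mm over the bench, with side walls that straddle the knob when home.
- tongue_tip (a point): Front end of the lock's flat tongue (26 mm wide), underside, 80 mm over the bench, 62 mm to +x of the handle. Open, it stays 50 mm or more from the knob axis. Home, it lies 4 mm above the edge of a properly seated cover; a badly seated cover stops it.
- oil_tin: Bystander: steel tin 80 mm across, 120 mm high, origin at the centre of its foot.
- oil_pot: Bystander: black plastic pot 68 mm across, 70 mm high, origin at the centre of its foot.
- brush: Bystander: paint brush 190 mm long lying on the bench, along its x axis.
- screwdriver: Bystander: screwdriver 180 mm long lying on the bench, along its x axis.
Not all that is in view belongs to the job. Of the things that look like the part that bears cassette_mid, the largest one is meant. Of the things that look like the part that bears cover_mid, take the one that is farthest from the robot's base at the start.

How it is judged:
On the way, in this order (a step that is already met when the one before it is completed fails the run):
1. the cassette is seated on the unit's boss (x of cassette_mid in the frame of seat between -0.004 and 0.004 m and y of cassette_mid in the frame of seat between -0.004 and 0.004 m and z of cassette_mid in the frame of seat between 0.008 and 0.014 m and angle between the x axis of cassette_mid and the x axis of seat, either way round below 0.09 rad and angle between cassette_mid's own z axis and vertical below 0.07 rad), for 0.2 s.
2. the cover is seated on the cassette (all of step 1 and x of cover_mid in the frame of cassette_mid between -0.004 and 0.004 m and y of cover_mid in the frame of cassette_mid between -0.004 and 0.004 m and z of cover_mid in the frame of cassette_mid between 0.016 and 0.022 m and angle between the x axis of cover_mid and the x axis of seat, either way round below 0.09 rad and angle between cover_mid's own z axis and vertical below 0.07 rad), for 0.2 s.
3. the knob's pointer is at the clip and let go, the lock still open (horizontal distance between pointer and mark below 0.0032 m and value of joint lock below 0.05 m and contact force between the fingers and knob below 0.1 N), for 0.2 s.
4. the lock is home over the knob (horizontal distance between pointer and mark below 0.0032 m and value of joint lock above 0.121 m), for 0.2 s.
At the end, for the whole second after the job is handed in: The cassette sits down on the unit's boss and the cover down on the cassette (within 4 mm sideways, 3 mm in height, 0.09 rad in yaw, 0.07 rad of tilt, cut corners matching), the knob's pointer is within 3.2 mm of the clip, the lock is within 4 mm of its end stop, all at rest and let go (all of step 2 and all of step 4 and linear speed of each of cassette, cover below 0.02 m/s); the robot touches nothing.
It fails at once if the oil tin was moved by more than 25 mm (distance of oil_tin from where it was at the start of the episode above 0.025 m).
It fails at once if the oil pot was moved by more than 25 mm (distance of oil_pot from where it was at the start of the episode above 0.025 m).
It fails at once if the brush was moved by more than 25 mm (distance of brush from where it was at the start of the episode above 0.025 m).
It fails at once if the screwdriver was moved by more than 25 mm (distance of screwdriver from where it was at the start of the episode above 0.025 m).
It also fails if it takes over 67 s, if anything falls off the work surface, if the arm or the gripper's body presses on something with over 40 N, if the wrist force passes 120 N, or if a joint passes its speed limit or range.

ROBOT

A 6-joint arm with a two-finger parallel gripper is mounted at the origin on the work surface. World frame = base frame: x ahead of the robot, y to its left, z up, the work surface at z = 0. Lengths are in m, angles in rad, forces in N, time in s.
With the tool pointing down it reaches from about 0.375 to 0.9 m from the base axis. Payload 3.1 kg.
Tool frame: the origin (TCP) lies midway between the tips of the shut fingers; the grasp point (between the pads) lies 19 mm behind it (manip.hold_point_z is the distance from the TCP to the grasp point, in m); x points along the fingers, y is the direction in which the jaws open and shut, and the axes are right-handed (so a half turn about x gives the same grasp; the last joint's range is limited). The gripper opens to 85 mm and grips with 20 to 120 N. Pads are 22 mm wide; open, the fingers measure 114 mm over their backs; the gripper's body (76 mm by 85 mm) begins 54 mm behind the grasp point. The pads swing forward as they close: fully open they stand 13 mm farther back than shut.
Start: joints at [1.087, 0.527, 1.433, -0, 1.181, -0.178], TCP at [0.188, 0.596, 0.231] pointing down, gripper open.
Joint ranges: [-3.08, 3.08], [-0.75, 2.2], [0.22, 2.44], [-1.43, 4.57], [0, 2.65], [-2.85, 2.85]. Speed limits (rad/s): [2.79, 2.79, 3.14, 3.14, 3.14, 3.14].

INTERFACE

Orientations are given as a unit quaternion [x, y, z, w].
In Python, from station import manip, snapshot gives the robot as it stands.
- The arm moves only by the shell command python3 -m crank 'ROWS' [FORCE]. ROWS is JSON, a list of rows, each a list of 5 numbers: the finger opening in m, from 0 to 0.0854, then the shift along the tool's x, y, z in m, then the turn about the tool's x in rad. In form: [[grip, tx, ty, tz, yaw], ...]. A call has 1 to 5 rows; each row shifts and turns the commanded pose from where the row before left it, along the tool's axes as they then stand; what a row does not reach is not made up. A row lasts 1/10 s, in which the tool goes at most 50 mm and 8.59 degrees, less where a joint would pass 70% of its speed; a pose out of reach is approached as far as the arm can. A call is refused whole if a number of a shift passes 0.05 or a number of a turn 0.15, either way. A call with a gripper value outside its range is refused whole. The fingers move at their own pace and stop on an object; FORCE is the grip in N (left out, the last holds). Time passes only in rows, so rows that do not move let the fingers close. It gives the time, the measured TCP pose, the force and the opening at its end, in the units of the state.
- manip.sense(): the state, without advancing time (a new reading comes with each control period).
- snapshot(name): name is "side" or "top"; returns a dict with "image" (384x512x3 uint8, blue, green, red), "range_z" (384x512 float32, m along the optical axis (not along the pixel's ray), 0 where there is no reading), "vertical_fov" (degrees; the focal length in pixels is half the picture's height over the tangent of half this angle, whatever the lens; pixels are square), "cx", "cy" (the principal point, pixels), "extrinsics" (4x4, takes a point from world to camera coordinates). Camera axes: x right, y up, looking along -z (the intrinsics and any distortion apply to the point x, -y, -z); pixel columns grow to the right and rows downward; lengths in m; the calibration is good to about 2 mm. A picture is of the moment at which its call begins.
- manip.sign_off(): hands the job in, once; it reports no verdict.
The state is a dict: "t": time; "q": joint angles; "qd": joint speeds; "tau": joint torques, N m; "tcp_pos": TCP position; "tool_rot": TCP orientation; "force": force on the tool from outside, world axes, zero at the start; "ft_torque": the same for the moment, N m; "finger_gap": opening from 0.0 (shut) to 1.0 (fully open).
Only numpy, scipy, OpenCV 4.12 (cv2) and the standard library are available. Lean on these libraries where they do the work, as an engineer would, in place of code of your own. Each camera call takes 0.05 s, during which the arm holds its last target.

## Working session

There is one attempt and no reset: what is moved stays moved. The work goes in short steps, Python scripts to look and compute and a shell command to move; the robot and the scene stay as the last step left them, time stands still between calls to the robot, and variables do not carry over. Pictures are saved under pics/ and viewed, and the job is handed in when it is done.

```bash
ls; mkdir -p pics; python3 - <<'E'
from station import manip, snapshot
import cv2,numpy as np
print(manip.sense())
for n in("side","top"):
    s=snapshot(n); cv2.imwrite(f"pics/{n}0.png",cv2.resize(s["image"],(768,576)))
    np.savez(f"{n}0.npz",**s)
    print(n,s["vertical_fov"],s["cx"],s["cy"],s["extrinsics"],[k for k in s])
E
```

```text
pics
{'t': 0.0, 'q': array([ 1.08649281e+00,  5.28478448e-01,  1.43388844e+00, -8.49269666e-06,
        1.18137397e+00, -1.78496405e-01]), 'qd': array([ 2.12588324e-05, -6.92555180e-04,  1.58776271e-03, -7.89676562e-04,
       -2.27177376e-04,  1.02180648e-03]), 'tau': array([-1.12495334e-03, -4.42355025e+01, -1.78023255e+01, -5.05363987e-04,
        8.44023773e-03, -8.90442834e-06]), 'tcp_pos': array([0.18780424, 0.59538021, 0.23033047]), 'tool_rot': array([ 0.10697807,  0.69910124, -0.10841623,  0.69861225]), 'force': array([-0.40264817,  0.56724019, -0.02553183]), 'ft_torque': array([0.0258265 , 0.01756054, 0.0442395 ]), 'finger_gap': 0.9971695930603011}
side 47.45844402334154 266.2634714399342 185.63508164555856 [[ 0.85782742 -0.51386736  0.0085117  -0.4525427 ]
 [ 0.37392065  0.63539745  0.67561337 -0.20173296]
 [-0.35258397 -0.57637698  0.73720698 -0.99021825]
 [ 0.          0.          0.          1.        ]] ['image', 'range_z', 'vertical_fov', 'cx', 'cy', 'extrinsics']
top 45.235700334045035 250.73107222105588 186.9773474050653 [[-0.00566573 -0.99981188 -0.01855025 -0.03202492]
 [ 0.98727428 -0.00854097  0.15879719 -0.50591096]
 [-0.15892576 -0.01741448  0.98713694 -1.33608589]
 [ 0.          0.          0.          1.        ]] ['image', 'range_z', 'vertical_fov', 'cx', 'cy', 'extrinsics']
```

View pics/side0.png

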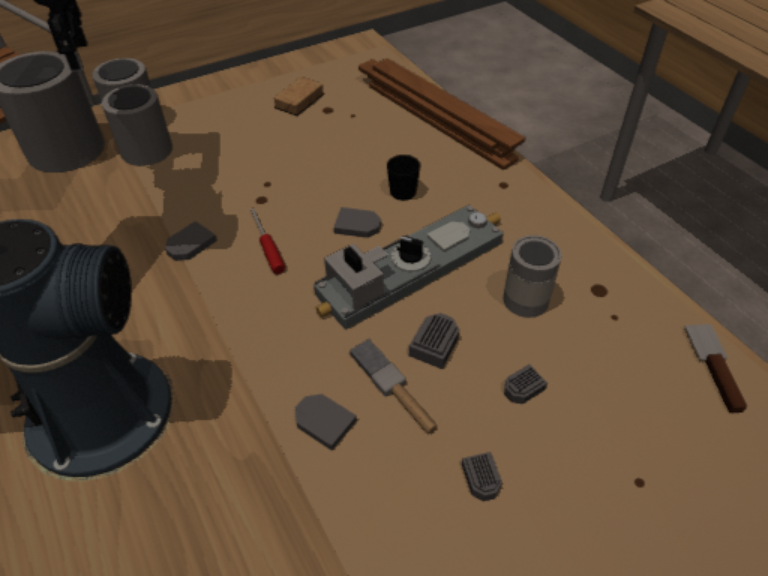

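View pics/top0.png

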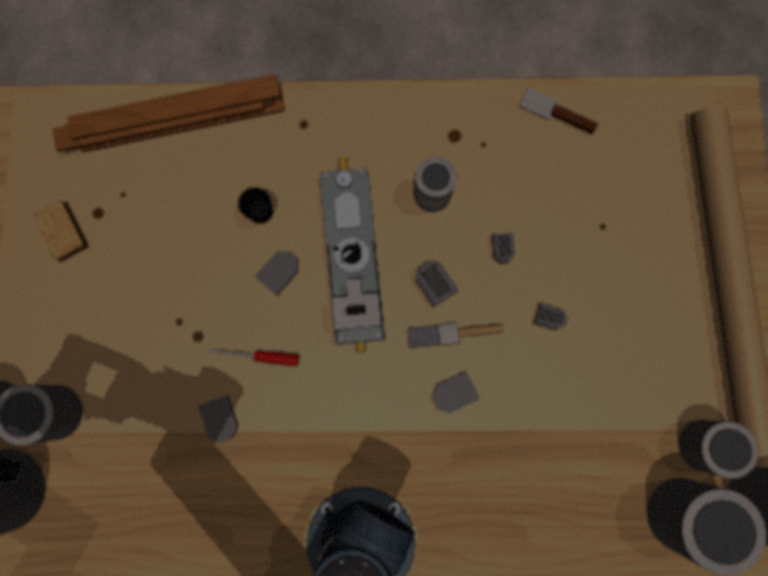

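Lookalikes (top view pixels): cassettes at (436,282), (502,247), (549,316). The one at (436,282) is clearly the largest. Covers at (277,271), (218,418), (456,392). The base is near (360,540), so (277,271) looks farthest. I'll measure and confirm in a crop.

```bash
cat > h.py <<'E'
import numpy as np,cv2
from station import manip,snapshot
def K(s):
    f=s["image"].shape[0]/2/np.tan(np.radians(float(s["vertical_fov"]))/2); return f,float(s["cx"]),float(s["cy"])
def cloud(s):
    f,cx,cy=K(s); z=s["range_z"]; v,u=np.mgrid[0:z.shape[0],0:z.shape[1]]
    P=np.stack([(u-cx)/f*z,-(v-cy)/f*z,-z],-1); E=s["extrinsics"]
    W=(P-E[:3,3])@E[:3,:3]; W[z==0]=np.nan; return W
def plane(s,u,v,h):
    f,cx,cy=K(s);E=s["extrinsics"];d=np.array([(u-cx)/f,-(v-cy)/f,-1.])@E[:3,:3];c=-E[:3,:3].T@E[:3,3]
    return c+d*(h-c[2])/d[2]
def proj(s,p):
    f,cx,cy=K(s);E=s["extrinsics"];q=E[:3,:3]@np.asarray(p,float)+E[:3,3];return cx+f*q[0]/-q[2],cy-f*q[1]/-q[2]
def load(n): return dict(np.load(n))
E
python3 - <<'E'
from h import *
for n in("side","top"):
    s=load(n+"0.npz");W=cloud(s)
    for v in range(20,384,60): print(n,v,[tuple(np.round(W[v,u]*1000).tolist()) for u in range(30,512,90)])
s=load("top0.npz");W=cloud(s)
for name,u,v in[("cas",290,188),("c2",335,165),("c3",366,211),("covA",185,181),("covB",145,279),("covC",304,261),("tin",290,122),("pot",170,136),("gauge",229,119),("boss",231,140)]:
    print(name,W[v,u].round(3), np.hypot(*W[v,u][:2]).round(3))
im=s["image"]
c=lambda u,v,r=45:cv2.resize(im[v-r:v+r,u-r:u+r],(390,390),interpolation=2)
cv2.imwrite("pics/crop1.png",np.hstack([c(290,188),c(185,181)]))
E
```

```text
side 20 [(191.0, 2082.0, -352.0), (690.0, 2076.0, -475.0), (1309.0, 2074.0, -630.0), (2005.0, 1947.0, -750.0), (2463.0, 1465.0, -654.0), (1797.0, 366.0, -7.0)]
side 80 [(87.0, 627.0, 123.0), (348.0, 678.0, 5.0), (613.0, 520.0, 8.0), (849.0, 321.0, 43.0), (2055.0, 978.0, -746.0), (2335.0, 557.0, -596.0)]
side 140 [(21.0, 519.0, -0.0), (249.0, 378.0, 5.0), (481.0, 248.0, 1.0), (708.0, 107.0, 7.0), (944.0, -25.0, 2.0), (2101.0, 283.0, -752.0)]
side 200 [(24.0, -63.0, 309.0), (175.0, 154.0, 1.0), (377.0, 35.0, 2.0), (582.0, -82.0, -2.0), (782.0, -206.0, 4.0), (1747.0, -22.0, -752.0)]
side 260 [(-32.0, -52.0, 155.0), (116.0, -25.0, 2.0), (296.0, -131.0, 1.0), (477.0, -238.0, 1.0), (659.0, -345.0, -0.0), (835.0, -455.0, 8.0)]
side 320 [(-93.0, -70.0, -2.0), (69.0, -167.0, -1.0), (231.0, -265.0, 2.0), (394.0, -361.0, 2.0), (557.0, -458.0, 2.0), (723.0, -555.0, -0.0)]
side 380 [(-118.0, -196.0, -4.0), (30.0, -285.0, -1.0), (178.0, -374.0, 2.0), (326.0, -463.0, 2.0), (474.0, -551.0, 2.0), (624.0, -640.0, 1.0)]
top 20 [(1496.0, 1088.0, -745.0), (1493.0, 634.0, -752.0), (1480.0, 177.0, -743.0),
[... 533 characters left out ...]
3.0, 360.0, 2.0), (291.0, 88.0, 2.0), (290.0, -180.0, 18.0), (288.0, -448.0, 4.0), (287.0, -712.0, 6.0)]
top 320 [(119.0, 620.0, 2.0), (118.0, 354.0, -0.0), (118.0, 86.0, 7.0), (116.0, -177.0, 3.0), (115.0, -439.0, 3.0), (115.0, -698.0, 5.0)]
top 380 [(-49.0, 608.0, 3.0), (-50.0, 347.0, 1.0), (31.0, 51.0, 338.0), (-51.0, -173.0, 2.0), (-51.0, -431.0, 1.0), (-9.0, -608.0, 175.0)]
cas [ 0.502 -0.153  0.039] 0.524
c2 [ 0.575 -0.292  0.019] 0.645
c3 [ 0.432 -0.377  0.032] 0.573
covA [0.53  0.165 0.016] 0.555
covB [0.237 0.279 0.017] 0.366
covC [ 0.287 -0.192  0.016] 0.345
tin [ 0.68  -0.151  0.123] 0.696
pot [0.674 0.216 0.01 ] 0.708
gauge [0.715 0.029 0.045] 0.716
boss [0.651 0.024 0.04 ] 0.651
```

View pics/crop1.png

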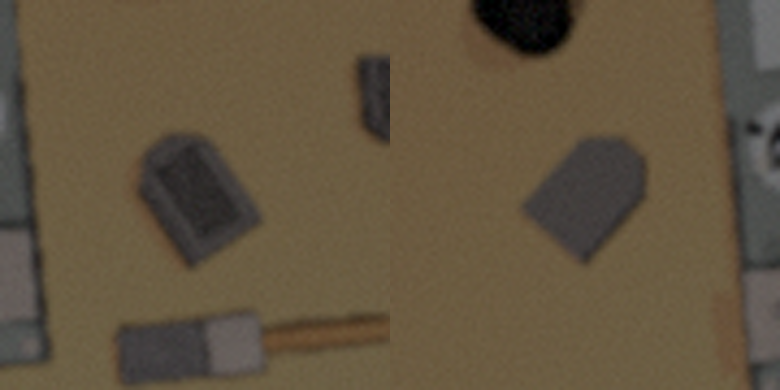

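Both picks confirmed: the cassette is the largest slotted box (crop left, cut end up-left). The cover is the plain plate at (0.53,0.165), 0.555 m from the base against 0.366 and 0.345 for the others, with its cut end up-right. Next I'll measure the poses.

```bash
cat >> h.py <<'E'
def part(s,u,v,H,r=45,thr=None,dbg=None):
    """silhouette of grey part near pixel; cast edges facing camera nadir at 0, others at H"""
    k=8; im=s["image"][v-r:v+r,u-r:u+r]; up=cv2.resize(im,None,fx=k,fy=k,interpolation=cv2.INTER_CUBIC)
    up=cv2.GaussianBlur(up,(0,0),4).astype(float)
    chroma=(up[...,2]-up[...,0])/(up.sum(2)+1)
    g=cv2.normalize(chroma,None,0,255,cv2.NORM_MINMAX).astype(np.uint8)
    t,m=cv2.threshold(g,0,255,cv2.THRESH_BINARY_INV+cv2.THRESH_OTSU)
    cs,_=cv2.findContours(m,cv2.RETR_EXTERNAL,cv2.CHAIN_APPROX_NONE)
    c=min(cs,key=lambda c:abs(cv2.pointPolygonTest(c,(r*k,r*k),True)) if cv2.pointPolygonTest(c,(r*k,r*k),False)<0 else 0)
    if dbg: cv2.drawContours(up,[c],-1,(0,255,0),1); cv2.imwrite(dbg,np.clip(up*1.8,0,255))
    p=c[:,0,:].astype(float); px=(p+0.5)/k-0.5+[u-r,v-r]
    E=s["extrinsics"];cam=-E[:3,:3].T@E[:3,3]
    A=np.array([plane(s,*q,0.)[:2] for q in px]);B=np.array([plane(s,*q,H)[:2] for q in px])
    ctr=A.mean(0); n=len(A); tang=np.roll(A,-12,0)-np.roll(A,12,0); nrm=np.stack([tang[:,1],-tang[:,0]],1)
    nrm*=np.sign(((A-ctr)*nrm).sum(1))[:,None]
    near=((cam[:2]-A)*nrm).sum(1)>0
    return np.where(near[:,None],A,B).astype(np.float32)
def pose(Q):
    (c,wh,a)=cv2.minAreaRect(Q*1000); c=np.array(c)/1000; 
    bx=cv2.boxPoints((c*1000,wh,a))/1000
    e=bx[1]-bx[0]; f=bx[2]-bx[1]; L=e if np.hypot(*e)>np.hypot(*f) else f
    x=L/np.hypot(*L)
    # cut end: fewer area -> mean of polygon lies away from it
    M=cv2.moments((Q*1e4).astype(np.float32)); g=np.array([M['m10'],M['m01']])/M['m00']/1e4
    if (g-c)@x>0: x=-x
    return c,np.degrees(np.arctan2(x[1],x[0])),np.array(wh),(g-c)@x*1000,M['m00']/100
E
python3 - <<'E'
from h import *
for n,pts in(("top",[("cas",290,188,.028),("cov",185,181,.016)]),("side",[("cas",290,226,.028),("cov",238,148,.016)])):
    s=load(n+"0.npz");print("cam",-s["extrinsics"][:3,:3].T@s["extrinsics"][:3,3])
    for a,u,v,H in pts: print(n,a,*pose(part(s,u,v,H,32,dbg=f"pics/d_{n}_{a}.png")))
    # range-based: points of top
    W=cloud(s)
im=[cv2.resize(cv2.imread(f"pics/d_{n}_{a}.png"),(380,290)) for n in("top","side") for a in("cas","cov")]
cv2.imwrite("pics/d1.png",np.vstack([np.hstack(im[:2]),np.hstack(im[2:])]))
E
```

```text
cam [ 0.28695297 -0.0596071   1.39864291]
top cas [ 0.50829468 -0.15277646] 32.95934 [82.4594574  57.51642609] -2.363096702640991 4251.479745596647
top cov [0.53477747 0.16393457] -41.44598 [57.52029419 83.04196167] -2.505967668803939 4266.370257234871
cam [ 0.11450057 -0.67510532  0.87014119]
side cas [ 0.50092505 -0.14958636] -147.37819 [94.26371765 65.15224457] -3.127206876865911 4359.968438651562
side cov [0.53105737 0.1649899 ] -41.03267 [63.62265778 86.1973877 ] -1.9049596233122772 4222.06031938523[ WARN:0@0.928] global loadsave.cpp:1063 imwrite_ Unsupported depth image for selected encoder is fallbacked to CV_8U.
```

View pics/d1.png

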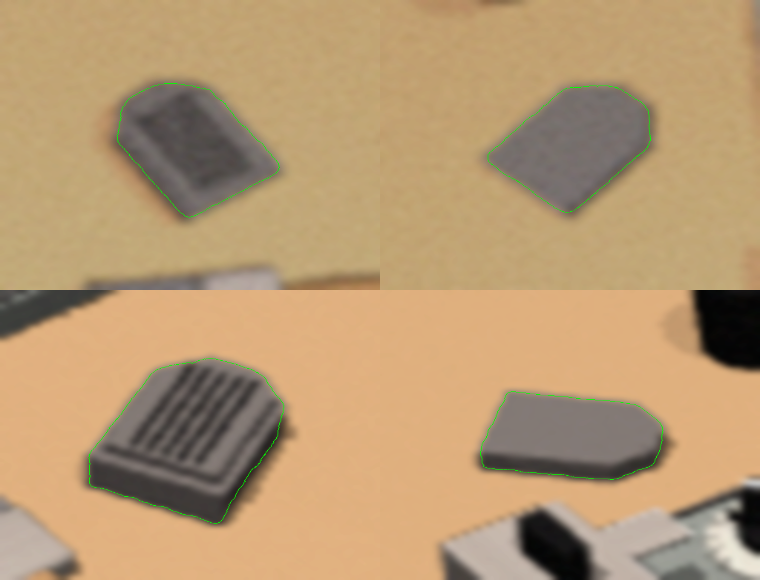

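```bash
python3 - <<'E'
from h import *
s=load("top0.npz"); im=s["image"]; c=im[95:240,195:275]
a=cv2.convertScaleAbs(cv2.resize(c,None,fx=4,fy=4,interpolation=2),alpha=1.8)
t=load("side0.npz"); c2=t["image"][130:225,200:350]
b=cv2.convertScaleAbs(cv2.resize(c2,None,fx=3,fy=3,interpolation=2),alpha=1.3); 
o=np.zeros((580,320+450,3),np.uint8); o[:a.shape[0],:320]=a; o[:b.shape[0],320:]=b
cv2.imwrite("pics/unit.png",o)
E
```

```text
(no output)
```

View pics/unit.png

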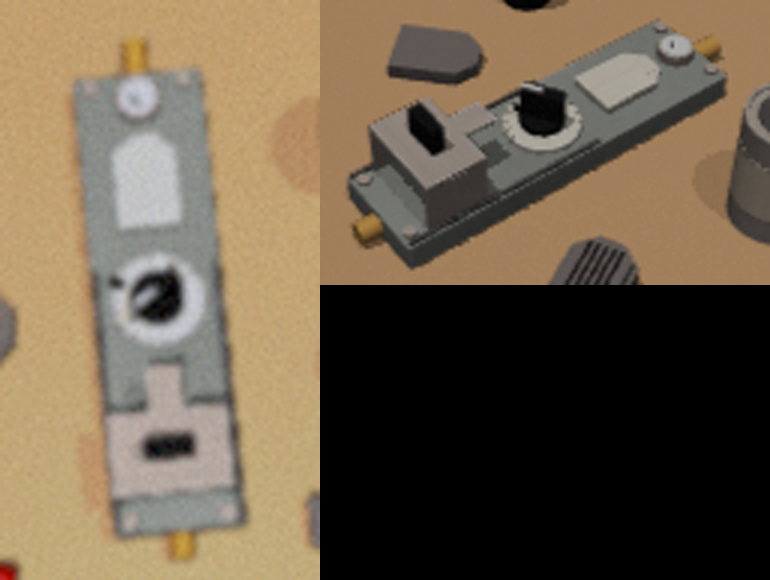

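```bash
python3 - <<'E'
from h import *
for n,(u0,u1,v0,v1) in(("top",(195,275,95,240)),("side",(200,350,130,225))):
    s=load(n+"0.npz");k=8
    c=cv2.resize(s["image"][v0:v1,u0:u1],None,fx=k,fy=k,interpolation=2); c=cv2.GaussianBlur(c,(0,0),3)
    g=c.min(2); 
    up=lambda p:(np.asarray(p,float)+.5)/k-.5+[u0,v0]
    t=np.percentile(g,90) ; print(n,"thr",t,np.percentile(g,[50,80,90,95,99]))
    for T in (t,):
        m=(g>T).astype(np.uint8); cs,_=cv2.findContours(m,cv2.RETR_EXTERNAL,2)
        for q in sorted(cs,key=cv2.contourArea)[-5:]:
            M=cv2.moments(q); px=up([M['m10']/M['m00'],M['m01']/M['m00']])
            for h in (.033,.038):
                P=np.array([plane(s,*p,h)[:2] for p in up(q[:,0])],np.float32)
                r=cv2.minAreaRect(P*1000)
                print(px.round(1),h,pose(P),)
            # ellipse->circle
            hull=cv2.convexHull(P); cc,rr=cv2.minEnclosingCircle(hull*1000);print("  circ",cc,rr)
E
```

```text
top thr 86.0 [ 65.  75.  86.  93. 108.]
[251.4 222.5] 0.033 (array([ 0.40030685, -0.03663618]), np.float32(-0.35842222), array([6.6720829, 8.1597271]), np.float64(-0.21070756840853902), 41.57975381359458)
[251.4 222.5] 0.038 (array([ 0.39989188, -0.03672028]), np.float32(-0.35832104), array([6.64765739, 8.12983322]), np.float64(-0.20997770762378745), 41.27584790714085)
  circ (399.70196533203125, -37.0050163269043) 4.330903053283691
[228.9 118.5] 0.033 (array([0.72071344, 0.03057567]), np.float32(90.00964), array([30.3995285 , 30.44786072]), np.float64(-0.09720746414747472), 739.4801913395896)
[228.9 118.5] 0.038 (array([0.71912543, 0.03024549]), np.float32(90.009674), array([30.28832436, 30.33638954]), np.float64(-0.09685537018121637), 734.0752461197973)
  circ (719.7129516601562, 30.16983985900879) 16.09027099609375
[231.1 140. ] 0.033 (array([0.65456134, 0.02389945]), np.float32(6.189417), array([75.1410141 , 51.94697189]), np.float64(-1.8222573170362244), 3467.9291755549452)
[231.1 140. ] 0.038 (array([0.65321545, 0.02359371]), np.float32(6.1894155), array([74.86592865, 51.756774
[... 2227 characters left out ...]
03913116, 65.2856369 ]), np.float64(-0.4421427683595203), 3979.570954322303)
[298.7 155. ] 0.038 (array([0.64949567, 0.03319147]), np.float32(5.175625), array([85.52521515, 64.89570618]), np.float64(-0.4394784904646364), 3932.1755872938456)
  circ (647.7166137695312, 37.3682975769043) 48.27605056762695
[247.8 175.9] 0.033 (array([0.51098825, 0.04132574]), np.float32(-8.860931), array([101.93971252, 182.57958984]), np.float64(-17.746312605228805), 6381.15287289985)
[247.8 175.9] 0.038 (array([0.50862009, 0.03704671]), np.float32(-8.860925), array([101.33084869, 181.48901367]), np.float64(-17.640264685545834), 6305.153823808788)
  circ (509.16204833984375, 42.657901763916016) 94.67732238769531
```

```bash
cat >> h.py <<'E'
from scipy.spatial.transform import Rotation as Rt
def go(x,y,z,jaw):
    """print shift in tool axes / turn to reach TCP xyz with jaw-axis yaw (deg, mod 180 nearest)"""
    st=manip.sense();R=Rt.from_quat(st["tool_rot"]).as_matrix();d=np.array([x,y,z])-st["tcp_pos"]
    j=np.degrees(np.arctan2(R[1,1],R[0,1])); dj=(jaw-j+90)%180-90
    sg=np.sign(R[2,0]) # tool x down => turn + is clockwise
    print("t",round(st["t"],2),"tcp",st["tcp_pos"].round(4),"jaw",j.round(2),"tilt",np.degrees(np.arccos(min(1,abs(R[2,0])))).round(2),"F",st["force"].round(1),"gap",round(st["finger_gap"]*85.4,1),"q6",st["q"][5].round(2))
    print(" local shift now-axes (mm)",(R.T@d*1000).round(1)," turn",np.radians(dj*sg).round(3), "alt turn",np.radians((dj-np.sign(dj)*180)*sg).round(3))
    # shift after turning
    R2=Rt.from_rotvec([0,0,np.radians(dj)]).as_matrix()@R; print(" shift in axes after turn",(R2.T@d*1000).round(1))
def rep():
    st=manip.sense();return st
E
python3 - <<'E'
from h import *
print(Rt.from_quat(manip.sense()["tool_rot"]).as_matrix().round(3))
go(.508,-.153,.15,123)
go(.6528,.0237,.15,96)
go(.5345,.164,.15,48.7)
E
```

```text
[[-0.001  0.301  0.954]
 [-0.002  0.954 -0.301]
 [-1.    -0.002 -0.   ]]
t 0.1 tcp [0.1878 0.5954 0.2304] jaw 72.48 tilt 0.11 F [ 1.1  0.  -0.5] gap 86.0 q6 -0.18
 local shift now-axes (mm) [  81.4 -617.1  530.7]  turn -0.882 alt turn 2.26
 shift in axes after turn [  82.  -801.9 -139.1]
t 0.1 tcp [0.1878 0.5954 0.2304] jaw 72.48 tilt 0.11 F [ 1.1  0.  -0.5] gap 86.0 q6 -0.18
 local shift now-axes (mm) [  81.  -405.1  615.6]  turn -0.411 alt turn 2.731
 shift in axes after turn [  81.5 -617.1  402.7]
t 0.1 tcp [0.1878 0.5954 0.2304] jaw 72.48 tilt 0.11 F [ 1.1  0.  -0.5] gap 86.0 q6 -0.18
 local shift now-axes (mm) [  80.9 -306.9  460.5]  turn 0.415 alt turn -2.727
 shift in axes after turn [ 80.4 -95.1 545.2]
```

```bash
python3 -m crank '[[0.085,0,-0.03,0.04,-0.15],[0.085,0,-0.03,0.04,-0.15],[0.085,0,-0.03,0.035,-0.15],[0.085,0,-0.04,0.025,-0.15],[0.085,0,-0.045,0.02,-0.15]]' 40; python3 -c "
from h import *
go(.508,-.153,.15,123)"
```

```text
t: 0.6
tcp_pos: [0.339, 0.4234, 0.231]
tool_rot: [-0.143, 0.693, 0.142, 0.692]
force: [0.8, 0.7, -0.6]
finger_gap: 0.995
t 0.6 tcp [0.339  0.4234 0.231 ] jaw 113.25 tilt 0.04 F [ 0.8  0.7 -0.6] gap 84.9 q6 -1.29
 local shift now-axes (mm) [  81.1 -596.3  -72.2]  turn -0.17 alt turn 2.972
 shift in axes after turn [  81.2 -575.4 -172.1]
```

```bash
python3 -m crank '[[0.085,0,-0.045,-0.005,-0.06],[0.085,0,-0.047,-0.014,-0.06],[0.085,0,-0.047,-0.014,0],[0.085,0,-0.047,-0.014,0],[0.085,0,-0.047,-0.014,0]]'; python3 -m crank '[[0.085,0,-0.047,-0.014,0],[0.085,0,-0.047,-0.014,0],[0.085,0,-0.047,-0.014,0],[0.085,0,-0.047,-0.014,0],[0.085,0,-0.047,-0.014,0]]'; python3 -c "
from h import *
go(.508,-.153,.09,123)"
```

```text
t: 1.1
tcp_pos: [0.3929, 0.188, 0.2312]
tool_rot: [-0.182, 0.683, 0.182, 0.683]
force: [0.8, 0.3, 0.6]
finger_gap: 0.993
t: 1.6
tcp_pos: [0.4489, -0.0508, 0.2313]
tool_rot: [-0.181, 0.683, 0.182, 0.683]
force: [0.8, 0.2, -0.5]
finger_gap: 0.993
t 1.6 tcp [ 0.4489 -0.0508  0.2313] jaw 119.76 tilt 0.02 F [ 0.8  0.2 -0.5] gap 84.8 q6 -2.45
 local shift now-axes (mm) [ 141.2 -118.     0.6]  turn -0.057 alt turn 3.085
 shift in axes after turn [ 141.2 -117.9   -6.1]
```

```bash
python3 -m crank '[[0.085,0.03,-0.04,0,-0.057],[0.085,0.035,-0.04,-0.003,0],[0.085,0.035,-0.038,-0.003,0],[0.085,0.03,0,0,0],[0.085,0,0,0,0]]';  python3 - <<'E'
from h import *
go(.508,-.153,.004,123)
s=snapshot("side"); np.savez("side1.npz",**s); t=snapshot("top"); np.savez("top1.npz",**t)
c=lambda s,u,v,r:cv2.convertScaleAbs(cv2.resize(s["image"][v-r:v+r,u-r:u+r],(390,390),interpolation=2),alpha=1.4)
cv2.imwrite("pics/g1.png",np.hstack([c(s,290,215,60),c(t,290,188,50)]))
E
```

```text
t: 2.1
tcp_pos: [0.5018, -0.1486, 0.1007]
tool_rot: [-0.198, 0.681, 0.203, 0.676]
force: [-1.6, 1.7, 0.4]
finger_gap: 0.995
t 2.1 tcp [ 0.5018 -0.1486  0.1007] jaw 122.93 tilt 0.56 F [-1.6  1.7  0.4] gap 85.0 q6 -2.65
 local shift now-axes (mm) [96.6 -7.9  3.2]  turn -0.001 alt turn 3.14
 shift in axes after turn [96.6 -7.9  3.2]
```

View pics/g1.png

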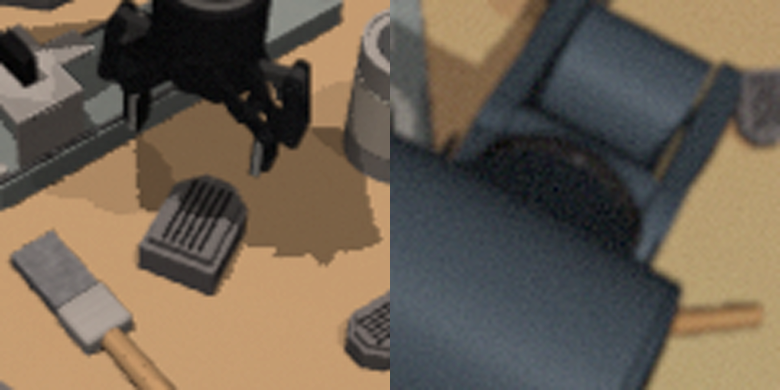

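The side crop shows the open gripper above the cassette. The motion was still settling, so I'll settle and re-read.

```bash
python3 -m crank '[[0.085,0.0,0,0,0],[0.085,0,0,0,0]]';  python3 -c "
from h import *
go(.508,-.153,.004,123)"
```

```text
t: 2.4
tcp_pos: [0.5053, -0.1486, 0.1065]
tool_rot: [-0.202, 0.677, 0.201, 0.679]
force: [-0.2, -0.0, -0.0]
finger_gap: 0.995
t 2.4 tcp [ 0.5053 -0.1486  0.1065] jaw 123.12 tilt 0.18 F [-0.2 -0.  -0. ] gap 85.0 q6 -2.65
 local shift now-axes (mm) [102.5  -4.8  -0.3]  turn 0.002 alt turn -3.14
 shift in axes after turn [102.5  -4.8  -0.3]
```

```bash
python3 -m crank '[[0.085,0.03,-0.005,0,0],[0.085,0.03,0,0,0],[0.085,0.025,0,0,0],[0.085,0.014,0,0,0],[0.085,0,0,0,0]]';  python3 - <<'E'
from h import *
go(.508,-.153,.004,123)
s=snapshot("side")
c=lambda s,u,v,r:cv2.convertScaleAbs(cv2.resize(s["image"][v-r:v+r,u-r:u+r],(500,500),interpolation=2),alpha=1.4)
cv2.imwrite("pics/g2.png",c(s,290,215,45))
E
```

```text
t: 2.9
tcp_pos: [0.5069, -0.1525, 0.0051]
tool_rot: [-0.201, 0.678, 0.202, 0.677]
force: [-0.8, -0.0, 0.2]
finger_gap: 0.996
t 2.9 tcp [ 0.5069 -0.1525  0.0051] jaw 123.08 tilt 0.1 F [-0.8 -0.   0.2] gap 85.0 q6 -2.65
 local shift now-axes (mm) [ 1.1 -1.   0.7]  turn 0.001 alt turn -3.14
 shift in axes after turn [ 1.1 -1.   0.7]
```

View pics/g2.png

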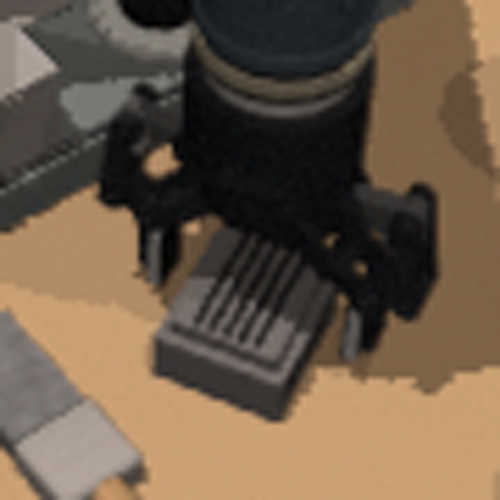

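```bash
python3 -m crank '[[0.085,0.008,-0.001,0.001,0],[0.085,0,0,0,0],[0.055,0,0,0,0],[0.055,0,0,0,0],[0.055,0,0,0,0]]' 40; python3 -m crank '[[0.05,0,0,0,0],[0.05,0,0,0,0],[0.05,0,0,0,0]]' 40;  python3 - <<'E'
from h import *
go(.508,-.153,.004,123)
s=snapshot("side")
c=lambda s,u,v,r:cv2.convertScaleAbs(cv2.resize(s["image"][v-r:v+r,u-r:u+r],(500,500),interpolation=2),alpha=1.4)
cv2.imwrite("pics/g3.png",c(s,290,215,45))
E
```

```text
t: 3.45
tcp_pos: [0.5087, -0.1534, -0.0016]
tool_rot: [-0.201, 0.678, 0.201, 0.678]
force: [-0.8, 0.5, 5.8]
finger_gap: 0.697
t: 3.75
tcp_pos: [0.5087, -0.1534, -0.0016]
tool_rot: [-0.201, 0.678, 0.201, 0.678]
force: [-0.5, 0.1, 5.5]
finger_gap: 0.695
t 3.75 tcp [ 0.5087 -0.1534 -0.0016] jaw 123.04 tilt 0.01 F [-0.5  0.1  5.5] gap 59.4 q6 -2.65
 local shift now-axes (mm) [-5.6  0.7 -0.4]  turn 0.001 alt turn -3.141
 shift in axes after turn [-5.6  0.7 -0.4]
```

View pics/g3.png

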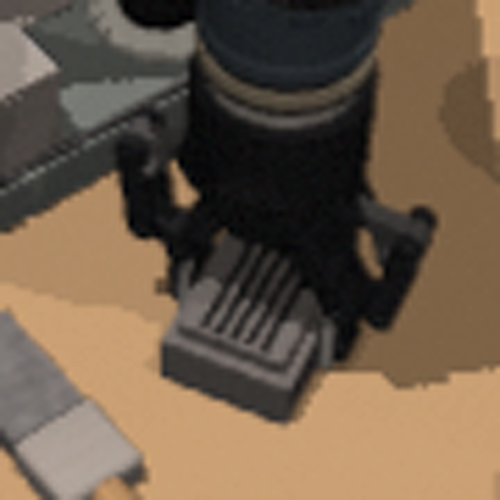

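Gripped: the opening is 59.4 mm for a 60 mm part. Lifting it and moving towards the boss.

```bash
python3 -m crank '[[0.05,-0.02,0,0,0],[0.05,-0.04,0,0,0],[0.05,-0.04,0,0,0],[0.05,-0.02,0,0,0],[0.05,0,0,0,0]]' 60;  python3 -c "
from h import *
go(.6528,.0237,.12,96.0)"
```

```text
t: 4.3
tcp_pos: [0.5107, -0.1545, 0.1206]
tool_rot: [-0.203, 0.676, 0.199, 0.68]
force: [-0.1, -0.3, -0.8]
finger_gap: 0.691
t 4.3 tcp [ 0.5107 -0.1545  0.1206] jaw 123.06 tilt 0.42 F [-0.1 -0.3 -0.8] gap 59.0 q6 -2.65
 local shift now-axes (mm) [  0.8  71.8 216.3]  turn 0.472 alt turn -2.669
 shift in axes after turn [  0.  162.3 159.9]
```

```bash
python3 -m crank '[[0.05,0,0.02,0.04,0.12],[0.05,0,0.02,0.04,0.12],[0.05,0,0.03,0.035,0.12],[0.05,0,0.03,0.03,0.112],[0.05,0,0,0,0]]';  python3 -c "
from h import *
go(.6528,.0237,.12,96.0)"
```

```text
t: 4.8
tcp_pos: [0.6062, 0.0009, 0.116]
tool_rot: [-0.038, 0.706, 0.039, 0.706]
force: [0.8, -0.1, -0.9]
finger_gap: 0.691
t 4.8 tcp [0.6062 0.0009 0.116 ] jaw 96.22 tilt 0.1 F [ 0.8 -0.1 -0.9] gap 59.0 q6 -1.86
 local shift now-axes (mm) [-4.  17.7 48.8]  turn 0.004 alt turn -3.138
 shift in axes after turn [-4.  17.8 48.7]
```

```bash
python3 -m crank '[[0.05,0,0.009,0.025,0.004],[0.05,0,0.009,0.024,0],[0.05,0.02,0,0,0],[0.05,0.026,0,0,0],[0.05,0,0,0,0]]';  python3 - <<'E'
from h import *
go(.6528,.0237,.06,96.0)
s=snapshot("side");t=snapshot("top");np.savez("side2.npz",**s);np.savez("top2.npz",**t)
c=lambda s,u,v,r,a:cv2.convertScaleAbs(cv2.resize(s["image"][v-r:v+r,u-r:u+r],(390,390),interpolation=2),alpha=a)
cv2.imwrite("pics/p1.png",np.hstack([c(s,298,150,45,1.4),c(t,231,145,45,1.8)]))
E
```

```text
t: 5.3
tcp_pos: [0.6468, 0.0192, 0.0664]
tool_rot: [-0.035, 0.71, 0.036, 0.702]
force: [-1.4, -0.9, -1.0]
finger_gap: 0.69
t 5.3 tcp [0.6468 0.0192 0.0664] jaw 95.8 tilt 0.65 F [-1.4 -0.9 -1. ] gap 58.9 q6 -1.81
 local shift now-axes (mm) [6.3 3.8 6.5]  turn -0.004 alt turn 3.138
 shift in axes after turn [6.3 3.8 6.5]
```

View pics/p1.png

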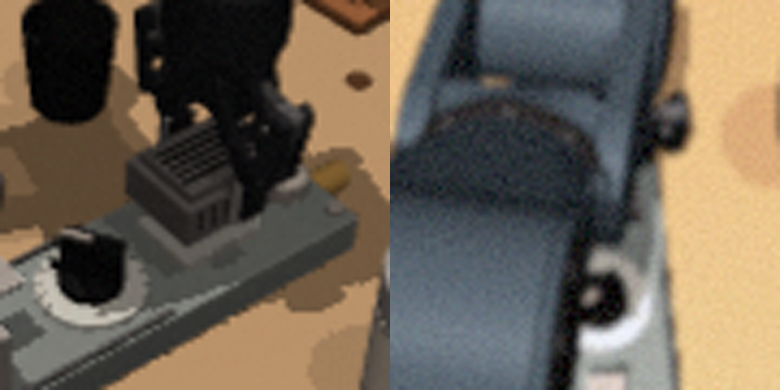

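```bash
python3 -m crank '[[0.05,0,0,0,0],[0.05,0,0,0,0]]';  python3 - <<'E'
from h import *
go(.6528,.0237,.06,96.0)
s=snapshot("side");np.savez("side2.npz",**s)
k=10;u0,v0=275,130
im=cv2.convertScaleAbs(cv2.resize(s["image"][v0:v0+55,u0:u0+75],None,fx=k,fy=k,interpolation=2),alpha=1.6)
st=manip.sense();p=st["tcp_pos"];foot=p[2]+.0016
def dr(c,yaw,pts,h,col):
    a=np.radians(yaw);
    for x,y in pts:
        q=[c[0]+x*np.cos(a)-y*np.sin(a),c[1]+x*np.sin(a)+y*np.cos(a),h]; u,v=proj(s,q)
        cv2.circle(im,(int((u-u0+.5)*k),int((v-v0+.5)*k)),4,col,1)
dr(p[:2],6,[(-.042,-.03),(-.042,.03),(.024,-.03)],foot,(0,255,0))
dr(p[:2],6,[(-.042,-.03),(-.042,.03),(.024,-.03)],foot+.028,(0,255,255))
dr((.6528,.0237),6,[(-.0365,-.0245),(-.0365,.0245),(.0215,-.0245)],.038,(0,0,255))
dr((.6528,.0237),6,[(-.0365,-.0245),(-.0365,.0245),(.0215,-.0245)],.030,(255,0,255))
cv2.imwrite("pics/p2.png",im)
E
```

```text
t: 5.6
tcp_pos: [0.652, 0.0189, 0.0728]
tool_rot: [-0.036, 0.705, 0.035, 0.707]
force: [0.4, -0.6, -1.1]
finger_gap: 0.687
t 5.6 tcp [0.652  0.0189 0.0728] jaw 95.77 tilt 0.13 F [ 0.4 -0.6 -1.1] gap 58.7 q6 -1.81
 local shift now-axes (mm) [12.8  4.7  1.2]  turn -0.004 alt turn 3.137
 shift in axes after turn [12.8  4.7  1.2]
```

View pics/p2.png

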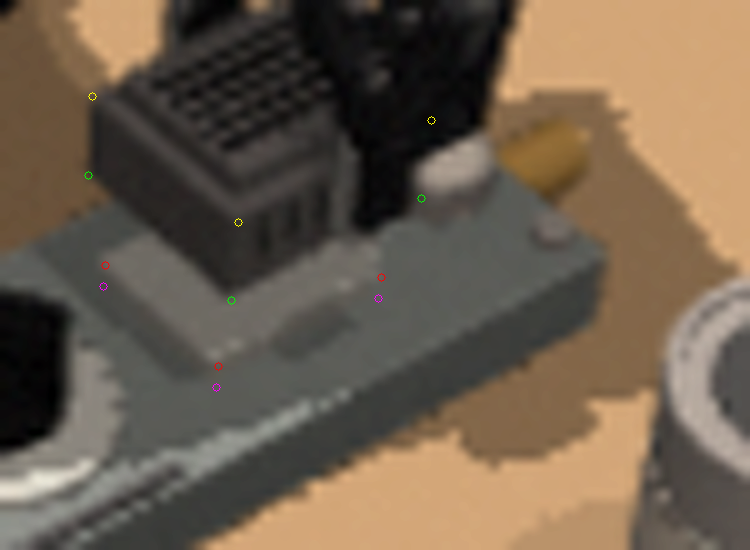

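The enlarged side crop shows boss corner (215,355) and cassette corner (231,292). Both sit about 8–11 zoomed px above their predictions, which is a common camera bias. The relative error is therefore below 1 mm. Descending.

```bash
python3 -m crank '[[0.05,0.01,0.005,0.0015,-0.003],[0.05,0.012,0,0,0],[0.05,0,0,0,0],[0.05,0,0,0,0]]';  python3 -c "
from h import *
go(.6533,.0242,.0294,96.0)"
```

```text
t: 6.05
tcp_pos: [0.6516, 0.0246, 0.0486]
tool_rot: [-0.037, 0.707, 0.037, 0.705]
force: [0.8, -0.4, -1.3]
finger_gap: 0.689
t 6.05 tcp [0.6516 0.0246 0.0486] jaw 95.96 tilt 0.11 F [ 0.8 -0.4 -1.3] gap 58.8 q6 -1.81
 local shift now-axes (mm) [19.2 -0.6  1.7]  turn -0.001 alt turn 3.141
 shift in axes after turn [19.2 -0.6  1.7]
```

```bash
python3 -m crank '[[0.05,0.006,-0.0005,0.0015,0],[0.05,0.006,0,0,0],[0.05,0.004,0,0,0],[0.05,0.002,0,0,0],[0.05,0,0,0,0]]';  python3 -c "
from h import *
go(.6533,.0242,.0294,96.0)"
```

```text
t: 6.55
tcp_pos: [0.6535, 0.0241, 0.0311]
tool_rot: [-0.037, 0.706, 0.037, 0.706]
force: [1.1, -0.3, -1.1]
finger_gap: 0.69
t 6.55 tcp [0.6535 0.0241 0.0311] jaw 95.94 tilt 0.05 F [ 1.1 -0.3 -1.1] gap 58.9 q6 -1.81
 local shift now-axes (mm) [ 1.7  0.1 -0.2]  turn -0.001 alt turn 3.141
 shift in axes after turn [ 1.7  0.1 -0.2]
```

It is already below the boss top with no contact force, so it fits. Finishing and releasing.

```bash
python3 -m crank '[[0.05,0.002,0,0,0],[0.05,0.001,0,0,0],[0.05,0,0,0,0]]';python3 -c "
from h import *
go(.6533,.0242,.0294,96.0)"; python3 -m crank '[[0.065,0,0,0,0],[0.08,0,0,0,0],[0.08,0,0,0,0],[0.08,-0.02,0,0,0],[0.08,-0.04,0,0,0]]';  python3 -m crank '[[0.085,-0.04,0,0,0],[0.085,-0.04,0,0,0],[0.085,-0.01,0.03,-0.03,0.1],[0.085,0,0.04,-0.03,0.12],[0.085,0,0.04,-0.03,0.12]]'; python3 -c "
from h import *
go(.5345,.164,.1,48.7)"
```

```text
t: 6.85
tcp_pos: [0.6542, 0.024, 0.0296]
tool_rot: [-0.037, 0.706, 0.037, 0.706]
force: [-1.3, -0.1, 3.9]
finger_gap: 0.686
t 6.85 tcp [0.6542 0.024  0.0296] jaw 95.95 tilt 0.05 F [-1.3 -0.1  3.9] gap 58.6 q6 -1.81
 local shift now-axes (mm) [ 0.2  0.3 -0.8]  turn -0.001 alt turn 3.141
 shift in axes after turn [ 0.2  0.3 -0.8]
t: 7.35
tcp_pos: [0.6509, 0.0244, 0.0856]
tool_rot: [-0.036, 0.709, 0.037, 0.703]
force: [0.4, 0.5, 0.1]
finger_gap: 0.939
t: 7.85
tcp_pos: [0.5644, 0.1342, 0.1794]
tool_rot: [0.086, 0.702, -0.086, 0.702]
force: [0.2, 1.3, -0.2]
finger_gap: 0.993
t 7.85 tcp [0.5644 0.1342 0.1794] jaw 76.04 tilt 0.05 F [ 0.2  1.3 -0.2] gap 84.8 q6 -1.29
 local shift now-axes (mm) [ 79.4  21.7 -36.3]  turn 0.477 alt turn -2.664
 shift in axes after turn [ 79.3   2.7 -42.2]
```

```bash
python3 - <<'E'
from h import *
s=snapshot("side");t=snapshot("top");np.savez("side3.npz",**s);np.savez("top3.npz",**t)
c=lambda s,u,v,r,a:cv2.convertScaleAbs(cv2.resize(s["image"][v-r:v+r,u-r:u+r],(390,390),interpolation=2),alpha=a)
cv2.imwrite("pics/p3.png",np.hstack([c(s,298,150,45,1.6),c(t,231,145,45,1.8)]))
E
```

```text
(no output)
```

View pics/p3.png

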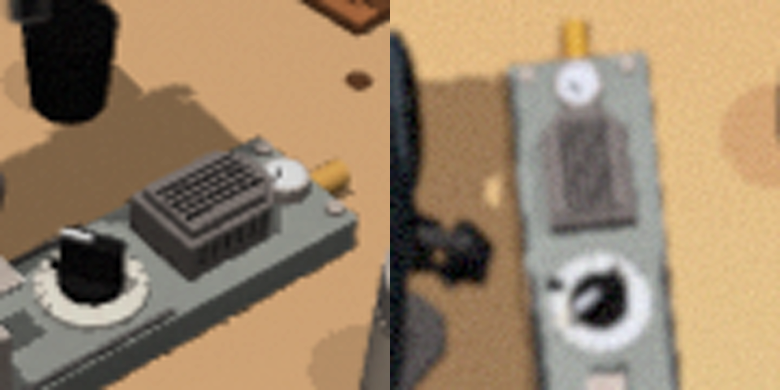

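The cassette sits level over the boss, its cut end towards the gauge. Next, the cover.

```bash
python3 -m crank '[[0.085,0.02,0.01,-0.01,0.12],[0.085,0.03,0.005,-0.01,0.12],[0.085,0.03,0,-0.01,0.12],[0.085,0.02,0,-0.01,0.117],[0.085,0,0,0,0]]'; python3 -m crank '[[0.085,0,0,0,0],[0.085,0,0,0,0]]'; python3 -c "
from h import *
go(.5345,.164,.06,48.7)"
```

```text
t: 8.45
tcp_pos: [0.5301, 0.1643, 0.0758]
tool_rot: [0.245, 0.665, -0.248, 0.66]
force: [-0.4, -0.1, -0.1]
finger_gap: 0.993
t: 8.65
tcp_pos: [0.5354, 0.164, 0.0799]
tool_rot: [0.247, 0.662, -0.246, 0.664]
force: [-0.1, 0.4, 0.1]
finger_gap: 0.996
t 8.65 tcp [0.5354 0.164  0.0799] jaw 49.22 tilt 0.2 F [-0.1  0.4  0.1] gap 85.0 q6 -0.76
 local shift now-axes (mm) [19.8 -0.7 -0.7]  turn 0.009 alt turn -3.132
 shift in axes after turn [19.8 -0.7 -0.7]
```

```bash
python3 -m crank '[[0.085,0.025,0,0,0.008],[0.085,0.025,0,0,0],[0.085,0.02,0,0,0],[0.085,0.01,0,0,0],[0.085,0.002,0,0,0]]'; python3 -m crank '[[0.085,0,0,0,0]]'; python3 -c "
from h import *
go(.5345,.164,-.002,48.7)
s=snapshot('side')
c=lambda s,u,v,r:cv2.convertScaleAbs(cv2.resize(s['image'][v-r:v+r,u-r:u+r],(500,500),interpolation=2),alpha=1.5)
cv2.imwrite('pics/g4.png',c(s,238,148,45))
"
```

```text
t: 9.15
tcp_pos: [0.534, 0.1641, -0.0035]
tool_rot: [0.249, 0.662, -0.249, 0.662]
force: [0.4, -0.1, -0.4]
finger_gap: 0.998
t: 9.25
tcp_pos: [0.5343, 0.1642, -0.0027]
tool_rot: [0.25, 0.661, -0.249, 0.662]
force: [-0.5, 0.7, 0.9]
finger_gap: 0.994
t 9.25 tcp [ 0.5343  0.1642 -0.0027] jaw 48.69 tilt 0.09 F [-0.5  0.7  0.9] gap 84.8 q6 -0.75
 local shift now-axes (mm) [-0.7 -0.1  0.3]  turn -0.0 alt turn 3.141
 shift in axes after turn [-0.7 -0.1  0.3]
```

View pics/g4.png

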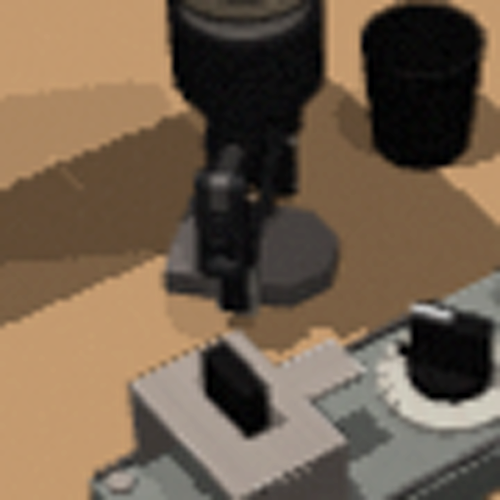

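```bash
python3 -m crank '[[0.055,0,0,0,0],[0.05,0,0,0,0],[0.05,0,0,0,0],[0.05,0,0,0,0]]' 40; python3 -m crank '[[0.05,0,0,0,0],[0.05,-0.02,0,0,0],[0.05,-0.04,0,0,0],[0.05,-0.04,0,0,0],[0.05,-0.02,0,0,0]]' 60; python3 -c "
from h import *
go(.6535,.024,.11,96)
s=snapshot('side');np.savez('side4.npz',**s)
cv2.imwrite('pics/g5.png',cv2.convertScaleAbs(cv2.resize(s['image'][60:200,150:360],None,fx=3.5,fy=3.5,interpolation=2),alpha=1.5))
"
```

```text
t: 9.7
tcp_pos: [0.5341, 0.1644, -0.0022]
tool_rot: [0.25, 0.661, -0.249, 0.662]
force: [-1.0, 0.2, 5.6]
finger_gap: 0.688
t: 10.2
tcp_pos: [0.5348, 0.1646, 0.1199]
tool_rot: [0.25, 0.66, -0.249, 0.663]
force: [0.5, -0.6, 0.2]
finger_gap: 0.681
t 10.2 tcp [0.5348 0.1646 0.1199] jaw 48.69 tilt 0.28 F [ 0.5 -0.6  0.2] gap 58.2 q6 -0.75
 local shift now-axes (mm) [ 10.4 -27.3 181.9]  turn -0.826 alt turn 2.316
 shift in axes after turn [   9.7 -152.3  103.3]
```

View pics/g5.png

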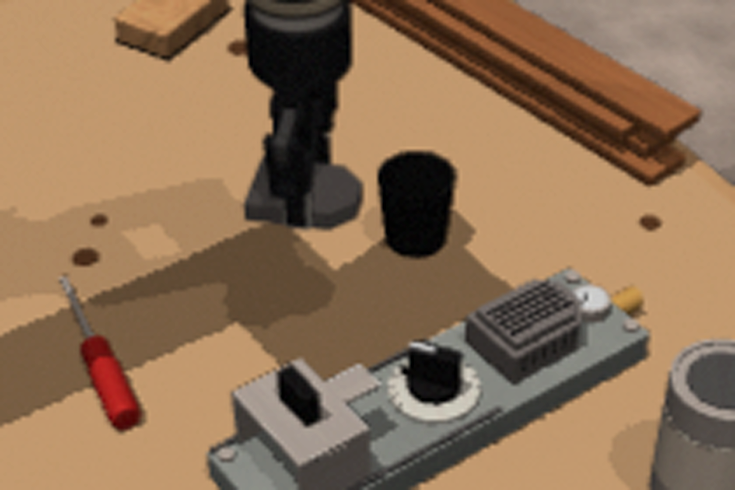

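```bash
python3 -m crank '[[0.05,0,-0.015,0.035,-0.14],[0.05,0,-0.02,0.03,-0.14],[0.05,0,-0.025,0.025,-0.14],[0.05,0,-0.03,0.02,-0.14],[0.05,0,-0.03,0.01,-0.14]]'; python3 -m crank '[[0.05,0,0,0,-0.126],[0.05,0,0,0,0],[0.05,0,0,0,0]]'; python3 -c "
from h import *
go(.6535,.024,.08,96)
"
```

```text
t: 10.75
tcp_pos: [0.5916, -0.0039, 0.1159]
tool_rot: [0.005, 0.707, -0.006, 0.707]
force: [0.2, 0.7, -1.2]
finger_gap: 0.688
t: 11.05
tcp_pos: [0.5903, -0.0019, 0.1159]
tool_rot: [-0.036, 0.707, 0.036, 0.706]
force: [-0.8, 0.4, -1.1]
finger_gap: 0.681
t 11.05 tcp [ 0.5903 -0.0019  0.1159] jaw 95.86 tilt 0.1 F [-0.8  0.4 -1.1] gap 58.1 q6 -1.87
 local shift now-axes (mm) [35.9 19.3 65.6]  turn -0.002 alt turn 3.139
 shift in axes after turn [35.9 19.2 65.7]
```

```bash
python3 -m crank '[[0.05,0,0.01,0.033,-0.002],[0.05,0,0.009,0.033,0],[0.05,0.015,0,0,0],[0.05,0.014,0,0,0],[0.05,0,0,0,0]]'; python3 -m crank '[[0.05,0,0,0,0],[0.05,0,0,0,0]]';  python3 - <<'E'
from h import *
go(.6535,.024,.08,96.0)
s=snapshot("side");np.savez("side5.npz",**s)
k=10;u0,v0=275,120
im=cv2.convertScaleAbs(cv2.resize(s["image"][v0:v0+57,u0:u0+75],None,fx=k,fy=k,interpolation=2),alpha=1.6)
st=manip.sense();p=st["tcp_pos"];foot=p[2]+.0022
def dr(c,yaw,pts,h,col):
    a=np.radians(yaw);
    for x,y in pts:
        q=[c[0]+x*np.cos(a)-y*np.sin(a),c[1]+x*np.sin(a)+y*np.cos(a),h]; u,v=proj(s,q)
        cv2.circle(im,(int((u-u0+.5)*k),int((v-v0+.5)*k)),4,col,1)
O=[(-.042,-.03),(-.042,.03),(.024,-.03)]
dr(p[:2],6,O,foot,(0,255,0)); dr(p[:2],6,O,foot+.016,(0,255,255))
dr((.6535,.024),6,O,.031,(255,0,255)); dr((.6535,.024),6,O,.059,(0,0,255))
cv2.imwrite("pics/p5.png",im)
E
```

```text
t: 11.55
tcp_pos: [0.6508, 0.0245, 0.0842]
tool_rot: [-0.037, 0.709, 0.038, 0.703]
force: [-0.3, 1.0, -1.7]
finger_gap: 0.683
t: 11.75
tcp_pos: [0.6541, 0.0234, 0.0878]
tool_rot: [-0.038, 0.706, 0.038, 0.706]
force: [-0.2, 0.1, -0.2]
finger_gap: 0.683
t 11.75 tcp [0.6541 0.0234 0.0878] jaw 96.08 tilt 0.03 F [-0.2  0.1 -0.2] gap 58.3 q6 -1.81
 local shift now-axes (mm) [ 7.8  0.7 -0.5]  turn 0.001 alt turn -3.14
 shift in axes after turn [ 7.8  0.7 -0.6]
```

View pics/p5.png

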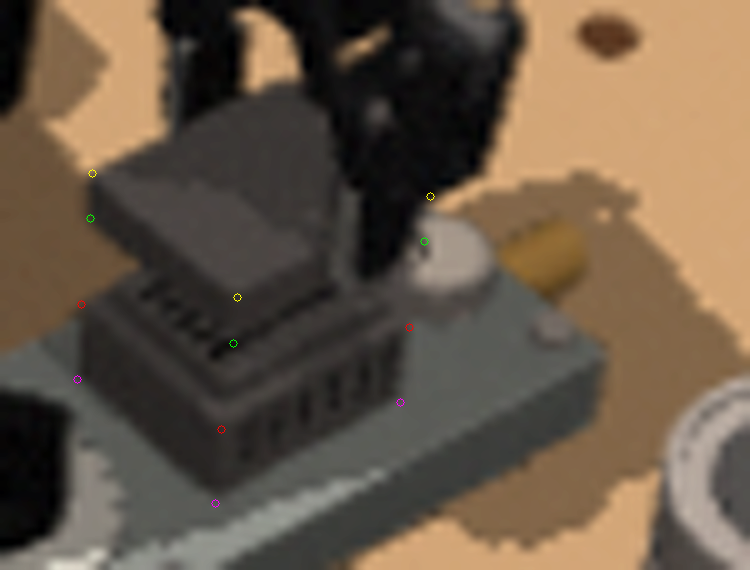

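```bash
python3 -m crank '[[0.05,0.01,0.0005,-0.0005,0],[0.05,0.008,0,0,0],[0.05,0.005,0,0,0],[0.05,0.003,0,0,0],[0.05,0,0,0,0]]';  python3 -c "
from h import *
go(.6535,.024,.0578,96.0)"
```

```text
t: 12.3
tcp_pos: [0.6536, 0.024, 0.0608]
tool_rot: [-0.038, 0.707, 0.038, 0.706]
force: [-0.3, 0.2, -1.1]
finger_gap: 0.687
t 12.3 tcp [0.6536 0.024  0.0608] jaw 96.12 tilt 0.08 F [-0.3  0.2 -1.1] gap 58.7 q6 -1.81
 local shift now-axes (mm) [ 3.  -0.  -0.1]  turn 0.002 alt turn -3.14
 shift in axes after turn [ 3.  -0.  -0.1]
```

Already 4 mm over the cassette's boss with no contact; finishing it.

```bash
python3 -m crank '[[0.05,0.002,0,0,0],[0.05,0.002,0,0,0],[0.05,0,0,0,0]]';python3 -c "
from h import *
go(.6535,.024,.0578,96.0)"; python3 -m crank '[[0.065,0,0,0,0],[0.08,0,0,0,0],[0.08,0,0,0,0],[0.08,-0.02,0,0,0],[0.08,-0.04,0,0,0]]';  python3 -m crank '[[0.085,-0.04,0,0,0],[0.085,-0.02,0.045,0,0],[0.085,0,0.045,0,0],[0.085,0,0.045,0,0],[0.085,0,0.045,0,0]]'; python3 - <<'E'
from h import *
go(.5607,.0139,.1,0)
s=snapshot("side");t=snapshot("top");np.savez("side6.npz",**s);np.savez("top6.npz",**t)
c=lambda s,u,v,r,a:cv2.convertScaleAbs(cv2.resize(s["image"][v-r:v+r,u-r:u+r],(390,390),interpolation=2),alpha=a)
cv2.imwrite("pics/p6.png",np.hstack([c(s,288,155,45,1.6),c(t,233,150,45,1.8)]))
E
```

```text
t: 12.6
tcp_pos: [0.6545, 0.024, 0.0581]
tool_rot: [-0.038, 0.706, 0.038, 0.706]
force: [0.0, 0.4, 1.3]
finger_gap: 0.686
t 12.6 tcp [0.6545 0.024  0.0581] jaw 96.12 tilt 0.05 F [0.  0.4 1.3] gap 58.5 q6 -1.81
 local shift now-axes (mm) [ 0.3  0.1 -1. ]  turn 0.002 alt turn -3.139
 shift in axes after turn [ 0.3  0.1 -1. ]
t: 13.1
tcp_pos: [0.6513, 0.0243, 0.1147]
tool_rot: [-0.037, 0.709, 0.038, 0.703]
force: [0.1, -0.6, 0.2]
finger_gap: 0.939
t: 13.6
tcp_pos: [0.6347, 0.2044, 0.1782]
tool_rot: [-0.037, 0.706, 0.038, 0.706]
force: [0.8, -0.4, -0.5]
finger_gap: 0.996
t 13.6 tcp [0.6347 0.2044 0.1782] jaw 96.08 tilt 0.04 F [ 0.8 -0.4 -0.5] gap 85.1 q6 -1.53
 local shift now-axes (mm) [  78.1 -181.6  -93.8]  turn -1.465 alt turn 1.677
 shift in axes after turn [  78.    74.  -190.6]
```

View pics/p6.png

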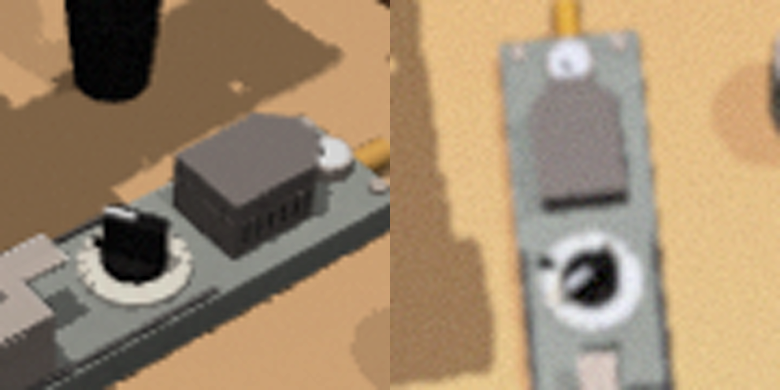

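```bash
python3 - <<'E'
from h import *
t=load("top0.npz");s=load("side0.npz");t6=load("top6.npz");s6=load("side6.npz")
a=cv2.convertScaleAbs(cv2.resize(t6["image"][150:190,212:256],None,fx=9,fy=9,interpolation=2),alpha=1.9)
b=cv2.convertScaleAbs(cv2.resize(s6["image"][145:190,250:300],None,fx=8,fy=8,interpolation=2),alpha=1.5)
c=np.zeros((360,800,3),np.uint8);c[:360,:396]=a;c[:360,400:800]=b;cv2.imwrite("pics/k.png",c)
E
```

```text
(no output)
```

View pics/k.png

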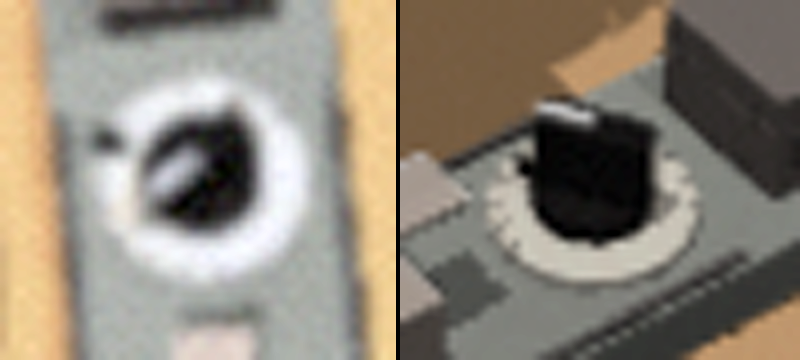

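```bash
python3 - <<'E'
from h import *
for f in("top0.npz","top3.npz","top6.npz"):
    t=load(f);k=9;u0,v0=212,150
    g=cv2.GaussianBlur(cv2.resize(t["image"][150:190,212:256],None,fx=k,fy=k,interpolation=2),(0,0),4).min(2)
    up=lambda p:(np.array(p)+.5)/k-.5+[u0,v0]
    # line within disc
    m=np.zeros_like(g);cv2.circle(m,(198,172),52,1,-1);w=np.where((m>0)&(g>45),g.astype(float)-45,0)
    y,x=np.nonzero(w);P=np.array([plane(t,*up((a,b)),.073)[:2] for a,b in zip(x,y)]);W=w[y,x]
    c=np.average(P,0,W);C=np.cov((P-c).T,aweights=W);e,v=np.linalg.eigh(C);d=v[:,1]; d=d if d[1]>0 else -d
    ang=np.degrees(np.arctan2(d[1],d[0]))
    pr=(P-c)@d
    # clip dark blob
    m=np.zeros_like(g);cv2.circle(m,(107,140),22,1,-1);w2=np.where((m>0)&(g<45),45.-g,0)
    y,x=np.nonzero(w2);px=up((np.average(x,weights=w2[y,x]),np.average(y,weights=w2[y,x])));cl=plane(t,*px,.038)[:2]
    # dial
    q=plane(t,*up((208,177)),.035)[:2]
    for ax in((.5603,.0138),(.5615,.0142)):
        r=cl-ax; print(f,"line c",c.round(4),"ang",ang.round(1),"len",np.ptp(pr).round(4),"line-c ang from axis",np.degrees(np.arctan2(*(c-ax)[::-1])).round(1),"clip",cl.round(4),np.hypot(*r).round(4),np.degrees(np.arctan2(r[1],r[0])).round(1),px)
E
```

```text
top0.npz line c [0.5544 0.0231] ang 128.9 len 0.0277 line-c ang from axis 122.3 clip [0.5734 0.0466] 0.0353 68.3 [223.35887897 165.17609127]
top0.npz line c [0.5544 0.0231] ang 128.9 len 0.0277 line-c ang from axis 128.5 clip [0.5734 0.0466] 0.0345 69.9 [223.35887897 165.17609127]
top3.npz line c [0.5549 0.0229] ang 135.6 len 0.0313 line-c ang from axis 120.6 clip [0.5732 0.0469] 0.0355 68.7 [223.26309068 165.23243934]
top3.npz line c [0.5549 0.0229] ang 135.6 len 0.0313 line-c ang from axis 127.1 clip [0.5732 0.0469] 0.0347 70.3 [223.26309068 165.23243934]
top6.npz line c [0.555  0.0228] ang 135.7 len 0.0317 line-c ang from axis 120.6 clip [0.5734 0.0468] 0.0355 68.4 [223.29960317 165.16170635]
top6.npz line c [0.555  0.0228] ang 135.7 len 0.0317 line-c ang from axis 127.1 clip [0.5734 0.0468] 0.0347 69.9 [223.29960317 165.16170635]
```

```bash
python3 - <<'E'
from h import *
s=load("side6.npz")
for dv in(0,1.1):
  for n,(u,v),h in(("clip",((525-400)/8-.5+250,167/8-.5+145),.038),("l1",((540-400)/8-.5+250,105/8-.5+145),.073),("l2",((595-400)/8-.5+250,121/8-.5+145),.073)):
    p=plane(s,u,v+dv,h)[:2];r=p-[.5617,.0143];print(n,dv,p.round(4),np.hypot(*r).round(4),np.degrees(np.arctan2(r[1],r[0])).round(1))
go(.5617,.0143,.12,37)
E
```

```text
clip 0 [0.548  0.0407] 0.0297 117.5
l1 0 [0.5488 0.0329] 0.0226 124.8
l2 0 [0.5604 0.0173] 0.0033 113.3
clip 1.1 [0.5458 0.0371] 0.0278 124.9
l1 1.1 [0.5466 0.0293] 0.0213 135.1
l2 1.1 [0.5583 0.0138] 0.0035 -171.3
t 13.7 tcp [0.6333 0.2089 0.1778] jaw 96.48 tilt 0.14 F [-0.2 -0.8  0.3] gap 85.0 q6 -1.53
 local shift now-axes (mm) [  57.3 -185.5  -93.1]  turn 1.038 alt turn -2.103
 shift in axes after turn [  57.4 -174.5  112.3]
```

```bash
python3 - <<'E'
from h import *
s=load("side6.npz");t=load("top6.npz")
a0=cv2.convertScaleAbs(cv2.resize(t["image"][150:190,212:256],None,fx=9,fy=9,interpolation=2),alpha=1.9)
b0=cv2.convertScaleAbs(cv2.resize(s["image"][145:190,250:300],None,fx=8,fy=8,interpolation=2),alpha=1.5)
ax=np.array([.5617,.0143])
for ang,rs,h,col in((70,(.026,.038),.040,(0,255,0)),(127,(.020,.026),.040,(0,0,255)),(127,(.0,.020),.073,(0,255,255)),(127,(-.02,-.02),.073,(255,255,0))):
    for r in rs:
        p=[*(ax+r*np.array([np.cos(np.radians(ang)),np.sin(np.radians(ang))])),h]
        u,v=proj(t,p);cv2.circle(a0,(int((u-212+.5)*9),int((v-150+.5)*9)),4,col,1)
        u,v=proj(s,p);v-=1.1;cv2.circle(b0,(int((u-250+.5)*8),int((v-145+.5)*8)),4,col,1)
c=np.zeros((360,800,3),np.uint8);c[:360,:396]=a0;c[:360,400:800]=b0;cv2.imwrite("pics/k2.png",c)
E
```

```text
(no output)
```

View pics/k2.png

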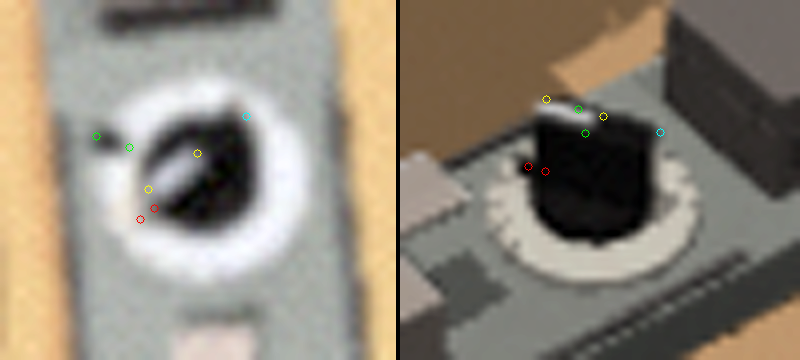

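Both views agree: pointer near 127°, clip near 70° (left panel (107,140); hidden behind the knob in the side view). The turn needed is about 1.0 rad clockwise. Going to the knob.

```bash
python3 -m crank '[[0.035,0,-0.04,0,0.148],[0.035,0,-0.04,0,0.148],[0.035,0,-0.035,0.01,0.148],[0.035,0,-0.03,0.02,0.148],[0.035,0,-0.02,0.02,0.148]]'; python3 -m crank '[[0.035,0,0,0,0.148],[0.035,0,0,0,0.148],[0.035,0,0,0,0]]'; python3 -c "
from h import *
go(.5617,.0143,.10,37)
"
```

```text
t: 14.2
tcp_pos: [0.6581, 0.022, 0.1776]
tool_rot: [0.222, 0.671, -0.223, 0.671]
force: [0.7, 0.1, -0.4]
finger_gap: 0.408
t: 14.5
tcp_pos: [0.6579, 0.0237, 0.1775]
tool_rot: [0.317, 0.632, -0.317, 0.632]
force: [0.0, 0.2, 0.4]
finger_gap: 0.412
t 14.5 tcp [0.6579 0.0237 0.1775] jaw 36.69 tilt 0.03 F [0.  0.2 0.4] gap 35.2 q6 -0.77
 local shift now-axes (mm) [ 77.5 -82.7 -49.9]  turn -0.005 alt turn 3.136
 shift in axes after turn [ 77.5 -82.5 -50.4]
```

```bash
python3 -m crank '[[0.035,0,-0.042,-0.025,0],[0.035,0,-0.041,-0.025,0],[0.035,0.03,0,0,0],[0.035,0.03,0,0,0],[0.035,0.01,0,0,0]]'; python3 -m crank '[[0.035,0,0,0,0],[0.035,0,0,0,0]]'; python3 -c "
from h import *
go(.5617,.0143,.05,37)
s=snapshot('side')
cv2.imwrite('pics/k3.png',cv2.convertScaleAbs(cv2.resize(s['image'][100:200,220:340],None,fx=5,fy=5,interpolation=2),alpha=1.6))
"
```

```text
t: 15.0
tcp_pos: [0.5596, 0.0155, 0.1057]
tool_rot: [0.315, 0.634, -0.316, 0.631]
force: [-0.1, 0.0, -0.7]
finger_gap: 0.411
t: 15.2
tcp_pos: [0.5626, 0.0153, 0.1082]
tool_rot: [0.317, 0.632, -0.316, 0.633]
force: [-0.3, -0.9, 1.4]
finger_gap: 0.411
t 15.2 tcp [0.5626 0.0153 0.1082] jaw 36.83 tilt 0.07 F [-0.3 -0.9  1.4] gap 35.1 q6 -0.81
 local shift now-axes (mm) [58.2 -1.4  0.2]  turn -0.003 alt turn 3.139
 shift in axes after turn [58.2 -1.4  0.2]
```

View pics/k3.png

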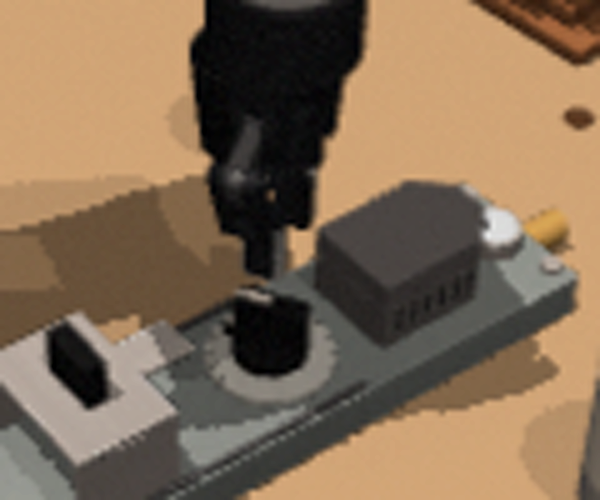

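Aligned over the bar. Descending and closing.

```bash
python3 -m crank '[[0.035,0.02,-0.0015,0,0],[0.035,0.02,0,0,0],[0.035,0.014,0,0,0],[0.035,0.003,0,0,0],[0.035,0,0,0,0]]'; python3 -m crank '[[0.01,0,0,0,0],[0.01,0,0,0,0],[0.01,0,0,0,0]]' 30; python3 -c "
from h import *
go(.5617,.0143,.05,-20)
"
```

```text
t: 15.75
tcp_pos: [0.5607, 0.0145, 0.0507]
tool_rot: [0.317, 0.632, -0.317, 0.632]
force: [-0.3, 0.5, -1.0]
finger_gap: 0.411
t: 16.05
tcp_pos: [0.561, 0.0144, 0.0516]
tool_rot: [0.317, 0.632, -0.317, 0.633]
force: [-0.8, -0.6, 3.4]
finger_gap: 0.158
t 16.05 tcp [0.561  0.0144 0.0516] jaw 36.77 tilt 0.09 F [-0.8 -0.6  3.4] gap 13.5 q6 -0.82
 local shift now-axes (mm) [1.6 0.5 0.5]  turn 0.991 alt turn -2.151
 shift in axes after turn [ 1.6  0.7 -0.2]
```

```bash
python3 -m crank '[[0.01,0,0,0,0.14],[0.01,0,0,0,0.14],[0.01,0,0,0,0.14],[0.01,0,0,0,0.14],[0.01,0,0,0,0.14]]'; python3 -m crank '[[0.01,0,0,0,0.14],[0.01,0,0,0,0.15],[0.01,0,0,0,0],[0.01,0,0,0,0]]'; python3 -c "
from h import *
go(.5617,.0143,.05,-20)
"
```

```text
t: 16.55
tcp_pos: [0.5598, 0.0141, 0.0516]
tool_rot: [-0.515, -0.484, 0.516, -0.484]
force: [-4.0, -2.6, 5.9]
finger_gap: 0.158
t: 16.95
tcp_pos: [0.5593, 0.0142, 0.0516]
tool_rot: [-0.578, -0.406, 0.58, -0.406]
force: [-3.5, -1.9, 6.5]
finger_gap: 0.153
t 16.95 tcp [0.5593 0.0142 0.0516] jaw -19.94 tilt 0.12 F [-3.5 -1.9  6.5] gap 13.1 q6 0.18
 local shift now-axes (mm) [ 1.6  2.2 -0.9]  turn 0.001 alt turn -3.141
 shift in axes after turn [ 1.6  2.2 -0.9]
```

```bash
python3 -m crank '[[0.025,0,0,0,0],[0.035,0,0,0,0],[0.035,-0.03,0,0,0],[0.035,-0.04,0,0,0],[0.035,-0.04,0,0,0]]'; python3 -m crank '[[0.035,0,-0.045,0,0],[0.035,0,-0.045,0,0],[0.035,0,-0.045,0,0],[0.035,0,-0.045,0,0],[0.035,0,0,0,0]]'; python3 - <<'E'
from h import *
go(.45,.003,.15,6)
t=snapshot("top");np.savez("top7.npz",**t);s=snapshot("side");np.savez("side7.npz",**s)
print(cloud(t)[169,234])
a0=cv2.convertScaleAbs(cv2.resize(t["image"][150:190,212:256],None,fx=9,fy=9,interpolation=2),alpha=1.9)
b0=cv2.convertScaleAbs(cv2.resize(s["image"][145:190,250:300],None,fx=8,fy=8,interpolation=2),alpha=1.5)
c=np.zeros((360,800,3),np.uint8);c[:360,:396]=a0;c[:360,400:800]=b0;cv2.imwrite("pics/k4.png",c)
E
```

```text
t: 17.45
tcp_pos: [0.5602, 0.0147, 0.1612]
tool_rot: [-0.579, -0.406, 0.579, -0.405]
force: [0.6, 0.7, -0.5]
finger_gap: 0.408
t: 17.95
tcp_pos: [0.3824, 0.078, 0.16]
tool_rot: [-0.576, -0.409, 0.582, -0.404]
force: [-0.4, 0.5, -0.5]
finger_gap: 0.408
t 17.95 tcp [0.3824 0.078  0.16  ] jaw -19.83 tilt 0.63 F [-0.4  0.5 -0.5] gap 34.9 q6 0.26
 local shift now-axes (mm) [ 9.2 89.1 47.6]  turn -0.451 alt turn 2.691
 shift in axes after turn [ 9.6 59.5 81.7]
[0.55466305 0.01269576 0.07086574]
```

View pics/k4.png

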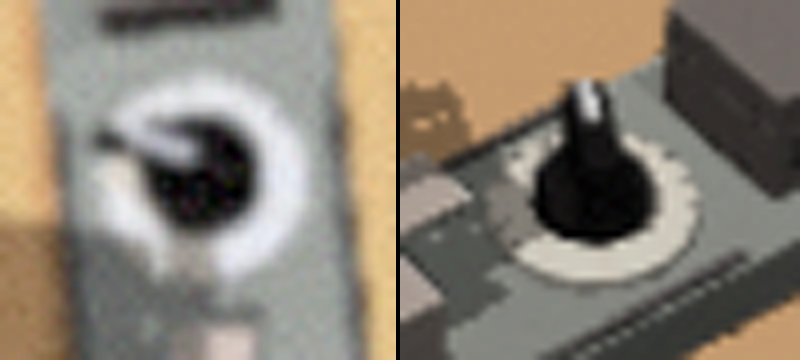

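```bash
python3 - <<'E'
from h import *
t=load("top7.npz");s=load("side7.npz")
k=9;g=cv2.GaussianBlur(cv2.resize(t["image"][150:190,212:256],None,fx=k,fy=k,interpolation=2),(0,0),3).min(2)
m=np.zeros_like(g);cv2.line(m,(190,152),(148,134),1,36)
w=np.where((m>0)&(g>45),g.astype(float)-45,0);y,x=np.nonzero(w)
P=np.array([plane(t,(a+.5)/k-.5+212,(b+.5)/k-.5+150,.073)[:2] for a,b in zip(x,y)]);W=w[y,x];c=np.average(P,0,W);e,v=np.linalg.eigh(np.cov((P-c).T,aweights=W));d=v[:,1]*np.sign(v[1,1])
print(c,np.degrees(np.arctan2(d[1],d[0])),np.degrees(np.arctan2(*(c-[.5607,.0142])[::-1])))
a0=cv2.convertScaleAbs(cv2.resize(t["image"][150:190,212:256],None,fx=9,fy=9,interpolation=2),alpha=1.9)
b0=cv2.convertScaleAbs(cv2.resize(s["image"][145:190,250:300],None,fx=8,fy=8,interpolation=2),alpha=1.5)
ax=np.array([.5610,.0142])
for ang,rs,h,col in((70,(.026,.038),.040,(0,255,0)),(70,(.0,.020),.073,(0,255,255)),(70,(.026,.026),.044,(0,0,255))):
    for r in rs:
        p=[*(ax+r*np.array([np.cos(np.radians(ang)),np.sin(np.radians(ang))])),h]
        u,v=proj(t,p);cv2.circle(a0,(int((u-212+.5)*9),int((v-150+.5)*9)),4,col,1)
        u,v=proj(s,p);v-=1.1;cv2.circle(b0,(int((u-250+.5)*8),int((v-145+.5)*8)),4,col,1)
c=np.zeros((360,800,3),np.uint8);c[:360,:396]=a0;c[:360,400:800]=b0;cv2.imwrite("pics/k5.png",c)
E
```

```text
[0.56639609 0.02673775] 61.32304420780023 65.56698401574445
```

View pics/k5.png

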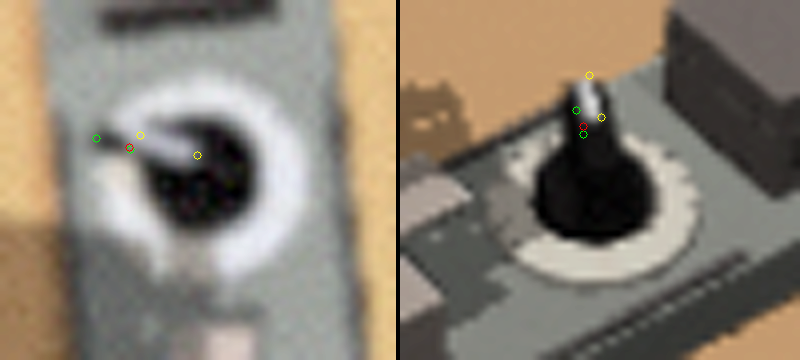

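The top crop shows the white line running to the clip at about (110,138). The side crop shows the bar end-on, at the predicted position. Pointer ≈70° and clip 68–70°, well inside the 7° tolerance. Next, the lock's handle.

```bash
python3 - <<'E'
from h import *
for f in("top0.npz","top6.npz","top7.npz"):
    t=load(f);k=8;u0,v0=222,185
    g=cv2.GaussianBlur(cv2.resize(t["image"][v0:v0+50,u0:u0+35],None,fx=k,fy=k,interpolation=2),(0,0),3).max(2)
    m=(g<45).astype(np.uint8);cs,_=cv2.findContours(m,0,1)
    for c in sorted(cs,key=cv2.contourArea)[-2:]:
        r=cv2.minAreaRect(c);px=np.array(r[0]);px=(px+.5)/k-.5+[u0,v0];p=plane(t,*px,.108)[:2];d=p-[.561,.0142]
        print(f,px.round(1),np.array(r[1])/k*3,p.round(4),"along",(d@[np.cos(np.radians(6)),np.sin(np.radians(6))]).round(4),"perp",(d@[-np.sin(np.radians(6)),np.cos(np.radians(6))]).round(4))
    v=r
t=load("top7.npz")
cv2.imwrite("pics/l1.png",cv2.convertScaleAbs(cv2.resize(t["image"][150:250,190:290],None,fx=5.5,fy=5.5,interpolation=2),alpha=1.8))
E
```

```text
top0.npz [251.4 193.6] [0.75  2.625] [ 0.4757 -0.0387] along -0.0904 perp -0.0437
top0.npz [236.7 206.2] [15.85494518 36.24616814] [0.4402 0.003 ] along -0.1213 perp 0.0015
top6.npz [236.8 206.2] [13.84427118 34.49842644] [0.4401 0.0029] along -0.1214 perp 0.0014
top7.npz [223.4 210.1] [10.875 82.125] [0.4294 0.0406] along -0.1282 perp 0.04
top7.npz [236.2 206.2] [14.71911192 38.50434494] [0.4403 0.0045] along -0.1211 perp 0.003
```

View pics/l1.png

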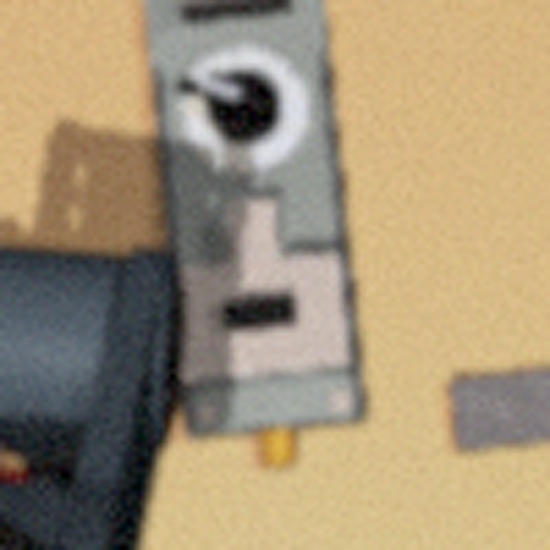

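```bash
python3 -m crank '[[0.04,0,0.015,0.02,-0.15],[0.04,0,0.015,0.02,-0.15],[0.04,0,0.015,0.02,-0.15],[0.04,0,0,0,0],[0.04,0,0,0,0]]'; python3 -c "
from h import *
go(.440,.0022,.14,6)
"
```

```text
t: 18.55
tcp_pos: [0.4248, 0.008, 0.1606]
tool_rot: [0.475, 0.524, -0.475, 0.524]
force: [0.1, 0.4, 0.1]
finger_gap: 0.477
t 18.55 tcp [0.4248 0.008  0.1606] jaw 5.62 tilt 0.06 F [0.1 0.4 0.1] gap 40.8 q6 -0.34
 local shift now-axes (mm) [20.6 14.5  7.2]  turn -0.007 alt turn 3.135
 shift in axes after turn [20.6 14.5  7.3]
```

```bash
python3 -m crank '[[0.04,0.01,0.0145,0.007,-0.007],[0.04,0.01,0,0,0],[0.04,0,0,0,0],[0.04,0,0,0,0]]'; python3 -c "
from h import *
go(.440,.0022,.091,6)
s=snapshot('side')
cv2.imwrite('pics/l2.png',cv2.convertScaleAbs(cv2.resize(s['image'][100:230,180:340],None,fx=4,fy=4,interpolation=2),alpha=1.6))
"
```

```text
t: 18.95
tcp_pos: [0.4371, 0.0041, 0.1402]
tool_rot: [0.472, 0.527, -0.472, 0.526]
force: [-0.4, 1.0, -0.7]
finger_gap: 0.468
t 18.95 tcp [0.4371 0.0041 0.1402] jaw 6.23 tilt 0.15 F [-0.4  1.  -0.7] gap 40.0 q6 -0.36
 local shift now-axes (mm) [49.2  2.8  2.2]  turn 0.004 alt turn -3.138
 shift in axes after turn [49.2  2.8  2.2]
```

View pics/l2.png

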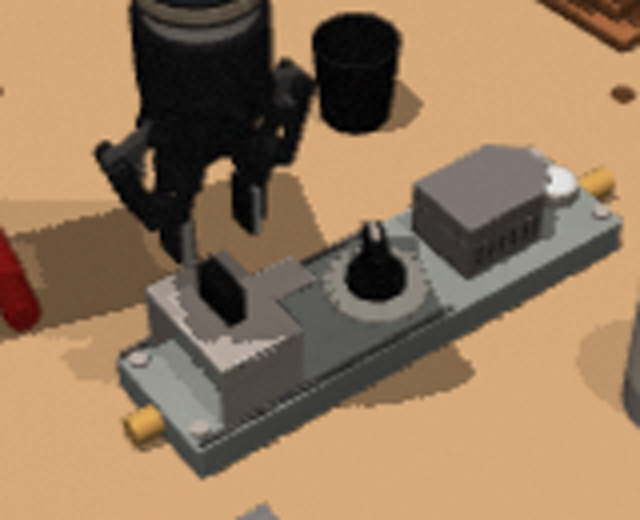

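The fingers straddle the fin. Descending and gripping it.

```bash
python3 -m crank '[[0.04,0.015,0.0025,0.002,0],[0.04,0.02,0,0,0],[0.04,0.01,0,0,0],[0.04,0.003,0,0,0],[0.04,0,0,0,0]]'; python3 -m crank '[[0.01,0,0,0,0],[0.01,0,0,0,0],[0.01,0,0,0,0]]' 30; python3 -c "
from h import *
go(.561,.0142,.091,6)
"
```

```text
t: 19.5
tcp_pos: [0.4409, 0.0018, 0.0926]
tool_rot: [0.472, 0.527, -0.472, 0.526]
force: [-0.4, 0.9, 0.7]
finger_gap: 0.468
t: 19.8
tcp_pos: [0.4413, 0.0016, 0.0933]
tool_rot: [0.473, 0.526, -0.472, 0.526]
force: [-1.3, -0.9, 4.0]
finger_gap: 0.157
t 19.8 tcp [0.4413 0.0016 0.0933] jaw 6.15 tilt 0.05 F [-1.3 -0.9  4. ] gap 13.4 q6 -0.36
 local shift now-axes (mm) [  2.4 120.3   0.3]  turn 0.003 alt turn -3.139
 shift in axes after turn [ 2.400e+00  1.203e+02 -1.000e-01]
```

```bash
python3 -m crank '[[0.01,0,0.012,0,0],[0.01,0,0.02,0,0],[0.01,0,0.02,0,0],[0.01,0,0.02,0,0],[0.01,0,0,0,0]]'; python3 -c "
from h import *
go(.561,.0142,.091,6)
"
```

```text
t: 20.3
tcp_pos: [0.5165, 0.0087, 0.0934]
tool_rot: [0.473, 0.524, -0.471, 0.528]
force: [2.6, -2.3, 3.7]
finger_gap: 0.158
t 20.3 tcp [0.5165 0.0087 0.0934] jaw 6.19 tilt 0.36 F [ 2.6 -2.3  3.7] gap 13.5 q6 -0.31
 local shift now-axes (mm) [ 2.6 44.8 -0.7]  turn 0.003 alt turn -3.138
 shift in axes after turn [ 2.6 44.8 -0.8]
```

```bash
python3 -m crank '[[0.01,0,0.012,0,0],[0.01,0,0.012,0,0],[0.01,0,0.01,0,0],[0.01,0,0.006,0,0],[0.01,0,0,0,0]]'; python3 -c "
from h import *
go(.561,.0142,.091,6)
"; python3 -m crank '[[0.01,0,0.004,0,0],[0.01,0,0.003,0,0],[0.01,0,0,0,0]]'; python3 -c "
from h import *
go(.561,.0142,.091,6)
"
```

```text
t: 20.8
tcp_pos: [0.5535, 0.0123, 0.0934]
tool_rot: [0.472, 0.525, -0.472, 0.528]
force: [1.4, -3.8, 3.0]
finger_gap: 0.155
t 20.8 tcp [0.5535 0.0123 0.0934] jaw 6.22 tilt 0.2 F [ 1.4 -3.8  3. ] gap 13.2 q6 -0.29
 local shift now-axes (mm) [ 2.4  7.6 -1.1]  turn 0.004 alt turn -3.138
 shift in axes after turn [ 2.4  7.6 -1.1]
t: 21.1
tcp_pos: [0.5595, 0.0129, 0.0933]
tool_rot: [0.472, 0.526, -0.472, 0.527]
force: [-0.2, -5.6, 4.8]
finger_gap: 0.154
t 21.1 tcp [0.5595 0.0129 0.0933] jaw 6.23 tilt 0.15 F [-0.2 -5.6  4.8] gap 13.1 q6 -0.28
 local shift now-axes (mm) [ 2.3  1.7 -1.2]  turn 0.004 alt turn -3.138
 shift in axes after turn [ 2.3  1.7 -1.2]
```

```bash
python3 -m crank '[[0.01,0,0.002,-0.001,0],[0.01,0,0.002,0,0],[0.01,0,0,0,0]]'; python3 -m crank '[[0.01,0,0.002,0,0],[0.01,0,0.001,0,0],[0.01,0,0,0,0]]'; python3 -c "
from h import *
go(.561,.0142,.091,6)
"
```

```text
t: 21.4
tcp_pos: [0.5602, 0.013, 0.0933]
tool_rot: [0.469, 0.527, -0.474, 0.526]
force: [-6.3, -11.1, 8.4]
finger_gap: 0.16
t: 21.7
tcp_pos: [0.5602, 0.0131, 0.0933]
tool_rot: [0.468, 0.529, -0.476, 0.525]
force: [-12.2, -13.4, 13.2]
finger_gap: 0.156
t 21.7 tcp [0.5602 0.0131 0.0933] jaw 6.34 tilt 0.74 F [-12.2 -13.4  13.2] gap 13.3 q6 -0.28
 local shift now-axes (mm) [ 2.3  0.9 -1. ]  turn 0.006 alt turn -3.136
 shift in axes after turn [ 2.3  0.9 -1.1]
```

The TCP stopped at 0.5602 with the force rising to -12 N, so it is at the end stop. That point also matches the knob axis. Releasing and checking.

```bash
python3 -m crank '[[0.01,0,-0.003,0,0],[0.03,0,0,0,0],[0.04,0,0,0,0],[0.04,0,0,0,0],[0.04,-0.03,0,0,0]]'; python3 -m crank '[[0.04,-0.045,0,0,0],[0.04,-0.02,0,-0.02,0],[0.04,0,0,-0.05,0],[0.04,0,0,-0.05,0],[0.04,0,0,-0.05,0]]'; python3 -m crank '[[0.04,0,0,-0.05,0],[0.04,0,0,-0.01,0],[0.04,0,0,0,0]]'; python3 - <<'E'
from h import *
go(.5,.0142,.091,6)
t=snapshot("top");s=snapshot("side");np.savez("top8.npz",**t);np.savez("side8.npz",**s)
b=cv2.convertScaleAbs(cv2.resize(s["image"][110:230,180:340],(400,300),interpolation=2),alpha=1.5)
a=cv2.convertScaleAbs(cv2.resize(t["image"][100:220,170:290],(400,400),interpolation=2),alpha=1.8)
c=np.zeros((400,800,3),np.uint8);c[:300,:400]=b;c[:,400:]=a;cv2.imwrite("pics/e.png",c)
k=8;u0,v0=222,140
g=cv2.GaussianBlur(cv2.resize(t["image"][v0:v0+50,u0:u0+35],None,fx=k,fy=k,interpolation=2),(0,0),3).max(2)
cs,_=cv2.findContours((g<45).astype(np.uint8),0,1)
for q in sorted(cs,key=cv2.contourArea)[-3:]:
    r=cv2.minAreaRect(q);px=(np.array(r[0])+.5)/k-.5+[u0,v0];p=plane(t,*px,.108)[:2];print(px,np.array(r[1])/k*3,p,"travel",np.linalg.norm(p-[.4402,.0029]))
E
```

```text
t: 22.2
tcp_pos: [0.5602, 0.0168, 0.1194]
tool_rot: [0.47, 0.529, -0.474, 0.524]
force: [0.5, -0.2, -0.7]
finger_gap: 0.469
t: 22.7
tcp_pos: [0.5445, 0.1869, 0.1878]
tool_rot: [0.472, 0.526, -0.472, 0.526]
force: [-0.3, -0.6, -0.2]
finger_gap: 0.472
t: 23.0
tcp_pos: [0.5375, 0.2467, 0.1873]
tool_rot: [0.471, 0.528, -0.471, 0.527]
force: [0.3, 0.3, -0.7]
finger_gap: 0.469
t 23.0 tcp [0.5375 0.2467 0.1873] jaw 6.49 tilt 0.03 F [ 0.3  0.3 -0.7] gap 40.0 q6 0.13
 local shift now-axes (mm) [ 96.3 -63.5 226.8]  turn 0.009 alt turn -3.133
 shift in axes after turn [ 96.3 -61.6 227.3]
[224.875 151.875] [7.875 8.625] [0.59761309 0.03693806] travel 0.1610511368791747
[239.43064308 150.36284256] [ 8.27716041 14.43821383] [ 0.60164766 -0.00494748] travel 0.1616382731449542
[232.76829147 164.9146347 ] [15.07390308 34.70310688] [0.55912372 0.01420198] travel 0.11945956094771956
```

View pics/e.png

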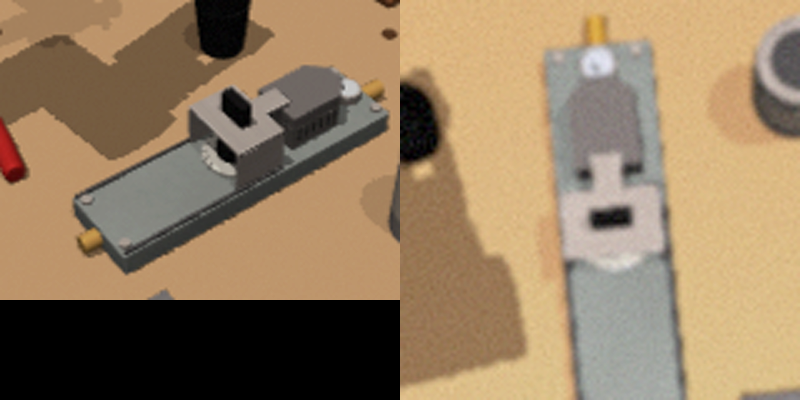

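The lock is home: the tongue tip at (607,155) overlaps the cover's near edge at about y=173. The cover and cassette look level, and the gripper is clear. Handing in.

```bash
python3 -c "
from station import manip
print(manip.sense()['force'].round(1), manip.sense()['t']); print(manip.sign_off())"
```

```text
[-0.5 -0.3  0.1] 23.1
the job is handed in; nothing more can be done
None
```

I seated the cassette on the boss and then the cover on the cassette. I turned the knob about 57° clockwise to the clip, released it, and pushed the lock to its stop. I handed the job in at 23.1 s of the 67 s allowed; it gives no verdict.

- **Cassette and cover:** both went down at the heights a seated fit should have, with no force until the last 1–2 mm. The pictures show them level, cut ends matching towards the gauge.
- **Knob:** the gripper left it at about 70°, and the clip measured 68–70°. A fit to the white line gave 61–66°, but I think the pale dial rim next to it pulled that low. Both views looked aligned before the lock went over it. After that I could not see the pointer.
- **Lock:** it stopped dead with the force rising to about 12 N. The picture puts the handle about 1 mm from the knob axis, and the tongue overlaps the cover's near edge by roughly the expected 12 mm. An axis worked out from the cassette's seat would leave it about 2–3 mm short, still inside the 4 mm allowed.
- **Bystanders:** I did not touch the oil tin, pot, brush or screwdriver, but I did not measure their positions again at the end.

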